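Tamp the gravel layer level in a filter cell

TASK

Take the tamper by its handle and tamp the gravel heap in the clear filter cell down, working the disc from side to side under a light load, until every stone lies on the cell's floor in one level layer; finish with a steady press of about 15 N on the level layer, held for half a second. The acrylic and the stones crack under a heavy hand, so feel your way and never press on them harder than 40 N, and keep the gripper itself off the stones. Then stand the tamper upright on the middle of its mat and let go, leaving the other things on the bench where they are.

Things in the scene. Friction and masses are not known exactly. Their poses are not given: they have to be found in the camera images.
- cell_floor (a point): Filter cell: open-topped clear acrylic trough on a grey base plate (196 x 150 x 12 mm) fixed to the bench. Point: centre of its inner floor, 18 mm above the bench; x along the long side, y across, z up. Inside 132 (x) by 108 (y) mm; walls 5 mm thick, their rim 46 mm above the floor. A hose port sticks out 26 mm at the middle of each short end.
- tamper_grip (a point): Hand tamper, 0.3 to 0.45 kg: flat round steel disc, 76 mm across and 8 thick, steel stem, upright wooden handle. Point: middle of the handle, on the axis, 92 mm above the disc's flat face; z up, away from the face. Handle flat-sided, 34 mm along x, 26 mm along y (grip across y), from 54 to 126 mm above the face. At the start it stands on its face on the mat.
- mat_top (a point): Square black rubber mat, 120 x 120 x 3 mm, fixed to the bench, on which the tamper stands; this point is the centre of its top, 3 mm above the bench, z up.
- stone0_mid (a point): One of nine grey-brown stones of drainage gravel in the filter cell; this point is its centre. All nine are rounded, slightly flattened, 29 to 31 mm long, 27 to 29 wide, 24 to 26 thick, 28 to 30 g. A stone lying on the floor has its centre 11 to 16 mm above the floor, one riding on others 18 to 32 mm.
- stone1_mid (a point): One of nine grey-brown stones of drainage gravel in the filter cell; this point is its centre. At the start seven stones stand huddled on the floor and two ride in the hollows on top of them. The floor has room for all nine side by side.
- stone2_mid (a point): One of nine grey-brown stones of drainage gravel in the filter cell; this point is its centre. The stones grip each other: pushed straight down, a riding stone as a rule jams between its neighbours, even under 40 N. Stroked sideways by the disc in circles or to and fro (8 to 16 mm in all, about 50 mm/s) under a light load (4 to 12 N) it finds its way down and spreads the others.
- stone3_mid (a point): One of nine grey-brown stones of drainage gravel in the filter cell; this point is its centre. Size as stone0.
- stone4_mid (a point): One of nine grey-brown stones of drainage gravel in the filter cell; this point is its centre. Size as stone0.
- stone5_mid (a point): One of nine grey-brown stones of drainage gravel in the filter cell; this point is its centre. Size as stone0.
- stone6_mid (a point): One of nine grey-brown stones of drainage gravel in the filter cell; this point is its centre. Size as stone0.
- stone7_mid (a point): One of nine grey-brown stones of drainage gravel in the filter cell; this point is its centre. Size as stone0.
- stone8_mid (a point): One of nine grey-brown stones of drainage gravel in the filter cell; this point is its centre. Size as stone0.
- petri_dish: Bystander: closed glass dish, 62 mm across, 16.5 mm high, origin under its centre.
- sand_jar: Bystander: full jar of sand with a white lid, 64 mm across, 94 mm high, origin under its centre.
- forceps: Bystander: steel forceps lying flat, 136 mm long (along x), 9 mm high, origin under the middle.
- screen: Bystander: steel cover screen in a frame, 130 x 106 x 6 mm, lying flat, origin under its centre.
There are look-alikes about, which are no part of the job. Leave any orange or yellow look-alike of the part that bears mat_top alone.

How it is judged:
By the outcome, as a careful person would: the job done as asked, in the order asked, and still so for the second after the job is handed in, with the robot touching nothing.
It also fails if it takes over 72 s, if anything falls off the work surface, if the arm or the gripper's body presses on something with over 40 N, if the wrist force passes 120 N, or if a joint passes its speed limit or range.

ROBOT

A 6-joint arm with a two-finger parallel gripper is mounted at the origin on the work surface. World frame = base frame: x ahead of the robot, y to its left, z up, the work surface at z = 0. Lengths are in m, angles in rad, forces in N, time in s.
With the tool pointing down it reaches from about 0.325 to 0.775 m from the base axis. Payload 5.5 kg.
Tool frame: the origin (TCP) lies at the very end of the fingers, on their centre line; the grasp point (between the pads) lies 19 mm behind it (manip.grip_point_offset is the y of the grasp point in the tool frame, in m); y points along the fingers, x is the direction in which the jaws open and shut, and the axes are right-handed (so a half turn about y gives the same grasp; the last joint's range is limited). The gripper opens to 85 mm and grips with 20 to 120 N. Pads are 22 mm wide; open, the fingers measure 114 mm over their backs; the gripper's body (76 mm by 85 mm) begins 54 mm behind the grasp point. The pads swing forward as they close: fully open they stand 13 mm farther back than shut.
Start: joints at [-1.31, 0.091, 1.231, -0, 1.82, -0.057], TCP at [0.187, -0.57, 0.208] pointing down, gripper open.
Joint ranges: [-2.87, 2.87], [-0.86, 2.18], [0.17, 2.46], [-1.51, 4.65], [0.06, 2.69], [-2.65, 2.65]. Speed limits (rad/s): [2.57, 2.57, 3.01, 3.14, 3.14, 3.14].

INTERFACE

Orientations are given as a unit quaternion [x, y, z, w].
In Python, from station import manip gives the robot as it stands.
- The arm moves only by the shell command python3 -m crank 'ROWS' [FORCE]. ROWS is JSON, one flat list of numbers, 7 for each row, row after row: the shift along the tool's x, y, z as a fraction of full scale, then the turn, a rotation vector about the tool's x, y, z as a fraction of full scale, then the opening, from 0 (shut) to 1 (fully open). A call has 1 to 12 rows; each row shifts and turns the commanded pose from where the row before left it, along the tool's axes as they then stand; what a row does not reach is not made up. Full scale, the value 1, is 100 mm for a shift and 180 degrees for a turn. A row lasts 1/10 s, in which the tool goes at most 50 mm and 8.59 degrees, less where a joint would pass 70% of its speed; a pose out of reach is approached as far as the arm can. A call with a number of a shift or a turn outside -1 to 1 is refused whole. A call with a gripper value outside its range is refused whole. The fingers move at their own pace and stop on an object; FORCE is the grip in N (left out, the last holds). Time passes only in rows, so rows that do not move let the fingers close. It gives the time, the measured TCP pose, the force and the opening at its end, in the units of the state.
- manip.state(): the state, without advancing time (a new reading comes with each control period).
- manip.capture(name): name is "side" or "top" or "wrist"; returns the picture (480x640x3 uint8, red, green, blue); there is no depth.
- manip.camera_model(name): a dict with "mtx" (3x3 intrinsics, pixels), "k1" (the pictures are not rectified: a ray, as slopes to the right and down, at radius r is drawn at 1 + k1 r^2 times it, then the intrinsics apply), "camera_from_world" (4x4, takes a point from world to camera coordinates). Camera axes: x right, y down, z forward; pixel columns grow to the right and rows downward; lengths in m; the calibration is good to about 2 mm. A picture is of the moment at which its call begins: read the wrist's pose just before it. camera_model takes no time and is no camera call; for the wrist camera it gives the pose at the moment of the call.
- manip.job_done(): hands the job in, once; it reports no verdict.
The state is a dict: "clock": time; "qpos": joint angles; "qd": joint speeds; "tau": joint torques, N m; "tool_pos": TCP position; "eef_rot": TCP orientation; "wrist_force": force on the tool from outside, world axes, zero at the start; "ft_torque": the same for the moment, N m; "opening": finger opening in m.
Only numpy, scipy, OpenCV 4.12 (cv2) and the standard library are available. Lean on these libraries where they do the work, as an engineer would, in place of code of your own. Each camera call takes 0.05 s, during which the arm holds its last target.

## Working session

There is one attempt and no reset: what is moved stays moved. The work goes in short steps, Python scripts to look and compute and a shell command to move; the robot and the scene stay as the last step left them, time stands still between calls to the robot, and variables do not carry over. Pictures are saved under pics/ and viewed, and the job is handed in when it is done.

```bash
ls; mkdir -p pics; python3 - <<'E'
from station import manip
import cv2
print(manip.state(), manip.grip_point_offset)
for n in ("side","top","wrist"):
    m=manip.camera_model(n); print(n,m)
    cv2.imwrite(f"pics/{n}0.png",manip.capture(n)[:,:,::-1])
E
```

```text
pics
{'clock': 0.0, 'qpos': array([-1.30970596e+00,  9.18627011e-02,  1.23190884e+00, -1.00379394e-05,
        1.81981244e+00, -5.66916684e-02]), 'qd': array([ 0.00082819, -0.00119046, -0.00188292,  0.00133642,  0.00241554,
       -0.00076464]), 'tau': array([ 6.08657574e-04, -4.58729482e+01, -4.18020523e+01, -5.78629829e-05,
        1.16531304e-02, -4.05833055e-05]), 'tool_pos': array([ 0.18738814, -0.56962997,  0.20713566]), 'eef_rot': array([-0.57237075,  0.41513873, -0.41404234,  0.57325431]), 'wrist_force': array([ 0.43491492,  0.35503701, -0.18337418]), 'ft_torque': array([-0.01942393, -0.00472946, -0.01700429]), 'opening': 0.08544201803344584} -0.0187
side {'mtx': array([[470.97512195,   0.        , 325.4674325 ],
       [  0.        , 470.97512195, 240.94825527],
       [  0.        ,   0.        ,   1.        ]]), 'k1': -0.10367743998967525, 'camera_from_world': array([[-0.84120544, -0.54037475, -0.01919739,  0.50659723],
       [-0.30348952,  0.50123281, -0.81034547,  0.19648166],
       [ 0.44751259, -0.67584081, -0.58563784,  0.84560985],
       [ 0.        ,  0.        ,
[... 257 characters left out ...]
.02442779, -0.99945976,  0.02198796,  0.04203785],
       [-0.97974505, -0.02830715, -0.1982381 ,  0.57510601],
       [ 0.19875342, -0.01670008, -0.97990723,  0.9998163 ],
       [ 0.        ,  0.        ,  0.        ,  1.        ]])}
wrist {'mtx': array([[420.32029953,   0.        , 315.01450937],
       [  0.        , 420.32029953, 239.26456772],
       [  0.        ,   0.        ,   1.        ]]), 'k1': -0.040226155741164865, 'camera_from_world': array([[ 0.31159941, -0.95021156, -0.00195035, -0.59872945],
       [-0.89896504, -0.29545805,  0.32336728, -0.04208409],
       [-0.30784358, -0.09900776, -0.94627152,  0.38206408],
       [ 0.        ,  0.        ,  0.        ,  1.        ]])}
```

View pics/top0.png

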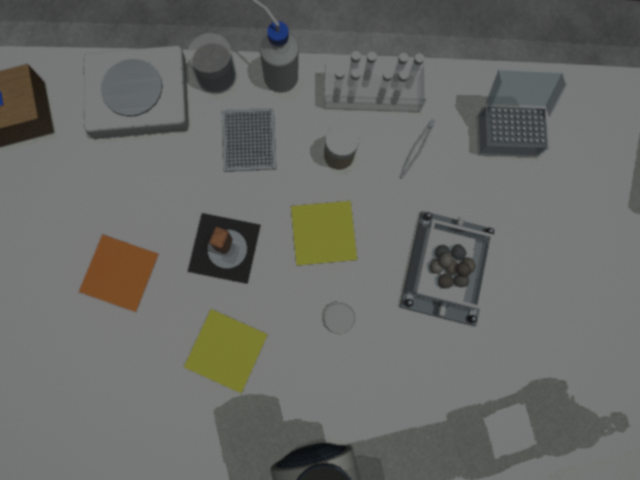

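View pics/side0.png

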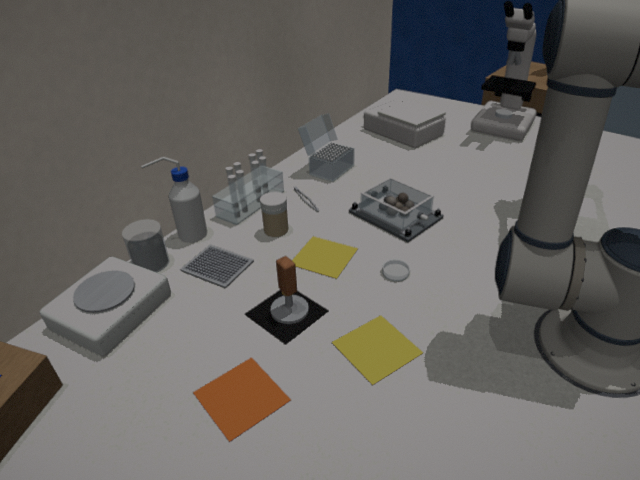

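View pics/wrist0.png

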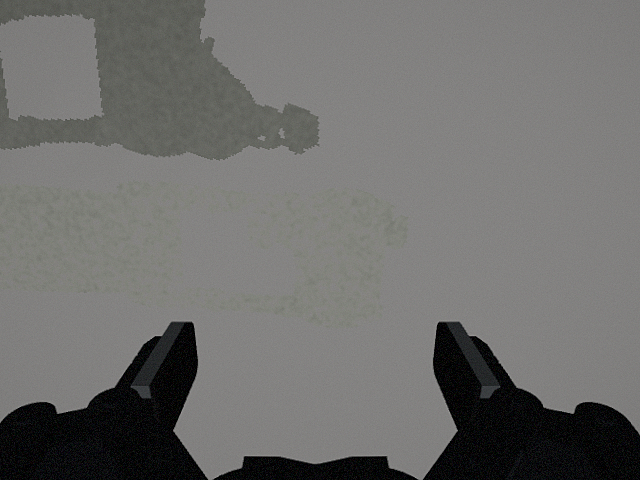

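Top view: black mat with the tamper at about (225,248), disc (228,250). The filter cell is at (449,268). The look-alike squares are orange (119,273) and yellow (324,233) and (226,350). Only the black mat fits the description. I'll confirm it in an enlarged crop.

```bash
cat > h.py <<'E'
import numpy as np, cv2
from station import manip
from scipy.spatial.transform import Rotation as R
def proj(n,P,m=None):
    m=m or manip.camera_model(n); P=np.atleast_2d(P)
    c=P@m["camera_from_world"][:3,:3].T+m["camera_from_world"][:3,3]
    s=c[:,:2]/c[:,2:]; s=s*(1+m["k1"]*(s**2).sum(1,keepdims=True))
    return s@np.array(m["mtx"])[:2,:2].T+m["mtx"][:2,2]
def unproj(n,uv,z,m=None):
    m=m or manip.camera_model(n); uv=np.atleast_2d(np.float64(uv))
    d=(uv-m["mtx"][:2,2])/m["mtx"][0,0]; s=d.copy()
    for _ in range(20): s=d/(1+m["k1"]*(s**2).sum(1,keepdims=True))
    Rm=m["camera_from_world"][:3,:3]; o=-Rm.T@m["camera_from_world"][:3,3]
    r=np.c_[s,np.ones(len(s))]@Rm
    return o+r*((z-o[2])/r[:,2])[:,None]
def crop(img,x0,y0,x1,y1,k,fn):
    c=img[y0:y1,x0:x1]
    c=cv2.convertScaleAbs(c,alpha=1.6)
    cv2.imwrite(fn,cv2.resize(c,None,fx=k,fy=k,interpolation=cv2.INTER_CUBIC)[:,:,::-1])
E
python3 - <<'E'
import cv2
from h import crop
t=cv2.imread("pics/top0.png")[:,:,::-1]; s=cv2.imread("pics/side0.png")[:,:,::-1]
import numpy as np
a=cv2.resize(t[200:300,175:275],(400,400),interpolation=cv2.INTER_CUBIC)
b=cv2.resize(t[205:330,390:505],(368,400),interpolation=cv2.INTER_CUBIC)
cv2.imwrite("pics/tc.png",cv2.convertScaleAbs(np.hstack([a,b])[:,:,::-1],alpha=1.7))
a=cv2.resize(s[245:345,240:340],(400,400),interpolation=cv2.INTER_CUBIC)
b=cv2.resize(s[165:245,345:445],(400,320),interpolation=cv2.INTER_CUBIC)
b=cv2.copyMakeBorder(b,0,80,0,0,cv2.BORDER_CONSTANT)
cv2.imwrite("pics/sc.png",cv2.convertScaleAbs(np.hstack([a,b])[:,:,::-1],alpha=1.5))
E
```

```text
(no output)
```

View pics/tc.png

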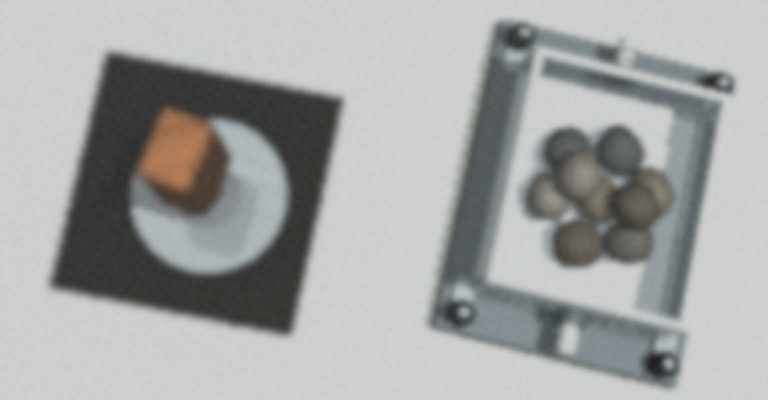

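View pics/sc.png

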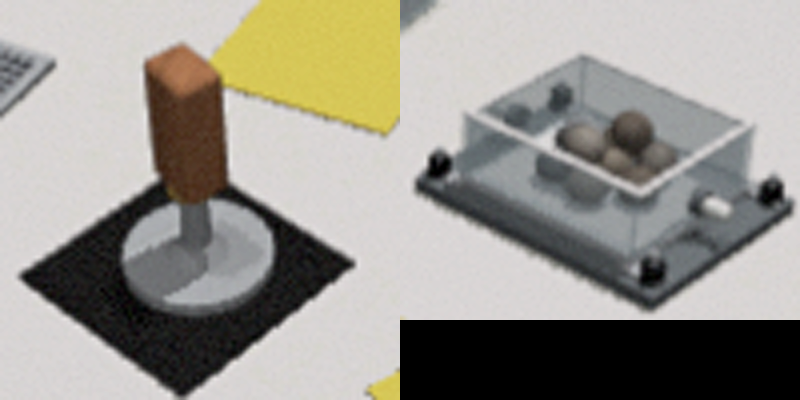

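```bash
python3 - <<'E'
from h import *
L=lambda p:np.array(p)/4+[175-.375,200-.375]
Rr=lambda p:np.array(p)/3.2+[390-.34,205-.34]+np.array([-400,0])/3.2
S=lambda p:np.array(p)/4+[240-.375,245-.375]
S2=lambda p:(np.array(p)-[400,0])/4+[345-.375,165-.375]
def rep(nm,P):
    print(nm,P.round(4).tolist(),'mean',P.mean(0).round(4)); 
    print('  sides',[round(float(np.linalg.norm(P[i]-P[(i+1)%len(P)])),4) for i in range(len(P))],'ang',[round(float(np.degrees(np.arctan2(*(P[(i+1)%len(P)]-P[i])[[1,0]]))),1) for i in range(len(P))])
rep('mat top',unproj('top',L([(108,52),(342,98),(292,334),(52,287)]),.003))
rep('mat side',unproj('side',S([(20,275),(182,400-3),(354,264),(175,165)]),.003))
print('disc top',unproj('top',L([(210,195)]),.011),'side',unproj('side',S([(198,252)]),.011))
rep('handle top',unproj('top',L([(168,106),(215,120),(190,193),(138,168)]),.129))
rep('handle side',unproj('side',S([(182,42),(223,66),(187,92),(145,68)]),.129))
rep('base top',unproj('top',Rr([(500+0,20),(735,90),(680,387),(432,325)]) +np.array([125-125,0]),.012))
rep('base(2)',unproj('top',np.array([(500,20),(735,90),(680,387),(432,325)])/3.2+[390-125+0,205],.012))
rep('rim side',unproj('side',S2([(465,110),(643,193),(755,124),(583,56)]),.064))
E
```

```text
mat top [[0.6206, 0.2741, 0.003], [0.6007, 0.1578, 0.003], [0.4837, 0.1769, 0.003], [0.5032, 0.2939, 0.003]] mean [0.552  0.2257 0.003 ]
  sides [0.1181, 0.1185, 0.1186, 0.119] ang [-99.7, 170.7, 80.6, -9.6]
mat side [[0.6173, 0.2749, 0.003], [0.5006, 0.2964, 0.003], [0.4799, 0.1805, 0.003], [0.601, 0.1674, 0.003]] mean [0.5497 0.2298 0.003 ]
  sides [0.1187, 0.1177, 0.1218, 0.1087] ang [169.5, -100.1, -6.2, 81.4]
disc top [[0.54909928 0.21890947 0.011     ]] side [[0.54597459 0.22093978 0.011     ]]
handle top [[0.5675, 0.2235, 0.129], [0.5619, 0.2028, 0.129], [0.5295, 0.2119, 0.129], [0.5398, 0.2349, 0.129]] mean [0.5497 0.2183 0.129 ]
  sides [0.0215, 0.0337, 0.0252, 0.03] ang [-105.2, 164.4, 65.9, -22.3]
handle side [[0.5564, 0.2063, 0.129], [0.5294, 0.211, 0.129], [0.5323, 0.2349, 0.129], [0.5592, 0.231, 0.129]] mean [0.5443 0.2208 0.129 ]
  sides [0.0274, 0.0241, 0.0273, 0.0248] ang [170.1, 83.2, -8.4, -96.6]
base top [[0.6347, -0.1587, 0.012], [0.5948, -0.3043, 0.012], [0.4128, -0.2641, 0.012], [0.4462, -0.1153, 0.012]] mean [ 0.5222 -0.2106  0.012 ]
  sides [0.1511, 0.1864, 0.1526, 0.1934] ang [-105.3, 167.5, 77.3, -13.0]
base(2) [[0.6341, -0.1593, 0.012], [0.5942, -0.305, 0.012], [0.4122, -0.2648, 0.012], [0.4456, -0.1159, 0.012]] mean [ 0.5215 -0.2113  0.012 ]
  sides [0.151, 0.1864, 0.1525, 0.1934] ang [-105.3, 167.5, 77.3, -13.0]
rim side [[0.6034, -0.1704, 0.064], [0.4655, -0.1392, 0.064], [0.4393, -0.2493, 0.064], [0.5712, -0.2736, 0.064]] mean [ 0.5198 -0.2081  0.064 ]
  sides [0.1414, 0.1131, 0.1341, 0.1081] ang [167.3, -103.4, -10.5, 72.7]
```

```bash
cat >> h.py <<'E'
def yawpose(yawx):
    "tool rot: y down, x horizontal at angle yawx (deg)"
    a=np.radians(yawx); x=np.array([np.cos(a),np.sin(a),0]); y=np.array([0,0,-1.]); return np.c_[x,y,np.cross(x,y)]
def need(p,yawx,st=None):
    st=st or manip.state(); R0=R.from_quat(st["eef_rot"]).as_matrix()
    Rt=yawpose(yawx)
    print('pos',st['tool_pos'].round(4),'yawx',np.degrees(np.arctan2(R0[1,0],R0[0,0])).round(2),'tilt',R0[:,1].round(4),'F',st['wrist_force'].round(2))
    print('shift tool (mm):',(1000*R0.T@(np.array(p)-st['tool_pos'])).round(1),' after-turn frame:',(1000*Rt.T@(np.array(p)-st['tool_pos'])).round(1))
    print('rotvec deg:',np.degrees(R.from_matrix(R0.T@Rt).as_rotvec()).round(2))
E
python3 - <<'E'
from h import *
m=manip.camera_model('wrist'); st=manip.state()
R0=R.from_quat(st["eef_rot"]).as_matrix(); C=m["camera_from_world"]
o=-C[:3,:3].T@C[:3,3]; print('cam in tool',R0.T@(o-st['tool_pos'])); print('cam axes in tool\n',R0.T@C[:3,:3].T)
need([.52,-.21,.3],-100); need([.52,-.21,.3],80)
need([.55,.22,.3],-100); need([.55,.22,.3],80)
E
```

```text
cam in tool [-0.00046608 -0.16674272  0.08317423]
cam axes in tool
 [[ 9.99999563e-01 -8.42510205e-04 -4.04835739e-04]
 [ 1.10542305e-04 -3.23472138e-01  9.46237689e-01]
 [-9.28167992e-04 -9.46237320e-01 -3.23471904e-01]]
pos [ 0.1874 -0.5697  0.2074] yawx -71.79 tilt [-4.0e-04  1.5e-03 -1.0e+00] F [-0.27  0.65  0.36]
shift tool (mm): [-237.9  -92.2  428.3]  after-turn frame: [-412.   -92.6  265.1]
rotvec deg: [ 2.000e-02  2.821e+01 -9.000e-02]
pos [ 0.1874 -0.5697  0.2074] yawx -71.79 tilt [-4.0e-04  1.5e-03 -1.0e+00] F [-0.27  0.65  0.36]
shift tool (mm): [-237.9  -92.2  428.3]  after-turn frame: [ 412.   -92.6 -265.1]
rotvec deg: [-1.2000e-01 -1.5179e+02 -2.0000e-02]
pos [ 0.1874 -0.5697  0.2074] yawx -71.79 tilt [-4.0e-04  1.5e-03 -1.0e+00] F [-0.27  0.65  0.36]
shift tool (mm): [-637.   -91.6  591.2]  after-turn frame: [-840.7  -92.6  219.9]
rotvec deg: [ 2.000e-02  2.821e+01 -9.000e-02]
pos [ 0.1874 -0.5697  0.2074] yawx -71.79 tilt [-4.0e-04  1.5e-03 -1.0e+00] F [-0.27  0.65  0.36]
shift tool (mm): [-637.   -91.6  591.2]  after-turn frame: [ 840.7  -92.6 -219.9]
rotvec deg: [-1.2000e-01 -1.5179e+02 -2.0000e-02]
```

```bash
python3 -m crank '[0,-0.2,0,0,0.0392,0,1, 0,-0.2,0,0,0.0392,0,1, 0,-0.2,0,0,0.0392,0,1, 0,-0.2,0,0,0.0392,0,1]'
python3 -m crank '[-0.34,0,0.21,0,0,0,1,-0.34,0,0.21,0,0,0,1,-0.34,0,0.21,0,0,0,1,-0.34,0,0.21,0,0,0,1,-0.34,0,0.21,0,0,0,1,-0.34,0,0.21,0,0,0,1,-0.34,0,0.21,0,0,0,1,-0.34,0,0.21,0,0,0,1,-0.34,0,0.21,0,0,0,1,-0.34,0,0.21,0,0,0,1,-0.34,0,0.21,0,0,0,1,0,0,0,0,0,0,1]'
python3 - <<'E'
from h import *
need([.52,-.21,.3],-100)
m=manip.camera_model('wrist'); im=manip.capture('wrist')
np.savez('w1.npz',C=m['camera_from_world'])
print(manip.state()['clock'],manip.state()['qpos'])
cv2.imwrite('pics/w1.png',cv2.convertScaleAbs(im[:,:,::-1],alpha=1.5))
cv2.imwrite('pics/w1raw.png',im[:,:,::-1])
E
```

```text
clock: 0.55
tool_pos: [0.1875, -0.5698, 0.2886]
eef_rot: [-0.453, 0.543, -0.543, 0.453]
wrist_force: [-0.5, -0.6, 0.9]
opening: 0.0852
clock: 1.75
tool_pos: [0.4823, -0.2382, 0.2875]
eef_rot: [-0.456, 0.541, -0.54, 0.456]
wrist_force: [0.5, -0.2, 0.2]
opening: 0.0854
pos [ 0.4823 -0.2382  0.2875] yawx -99.68 tilt [-2.e-04  2.e-03 -1.e+00] F [ 0.55 -0.18  0.17]
shift tool (mm): [-34.2 -12.5  32.4]  after-turn frame: [-34.3 -12.5  32.2]
rotvec deg: [ 0.03  0.32 -0.11]
1.8 [-5.26153664e-01 -4.45617346e-02  1.22688958e+00  1.67145401e-04
  1.96051128e+00  1.21544399e+00]
```

View pics/w1.png

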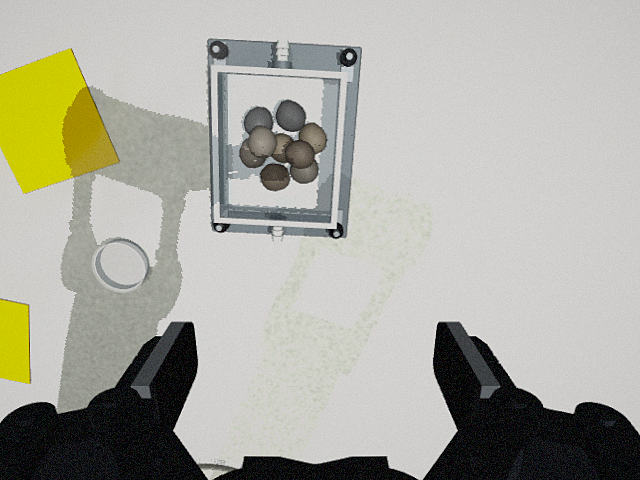

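The wrist view shows the cell: base corners (208,39), (361,46), (347,237), (210,230), rim around (215,67)-(350,225). There are nine stones, with two riding at about (262,141) and (300,152). I'll enlarge it to read corners.

```bash
python3 - <<'E'
from h import *
im=cv2.imread('pics/w1raw.png')
c=cv2.resize(im[30:245,195:375],None,fx=2.7,fy=2.7,interpolation=cv2.INTER_CUBIC)
cv2.imwrite('pics/w1c.png',cv2.convertScaleAbs(c,alpha=1.5))
E
```

```text
(no output)
```

View pics/w1c.png

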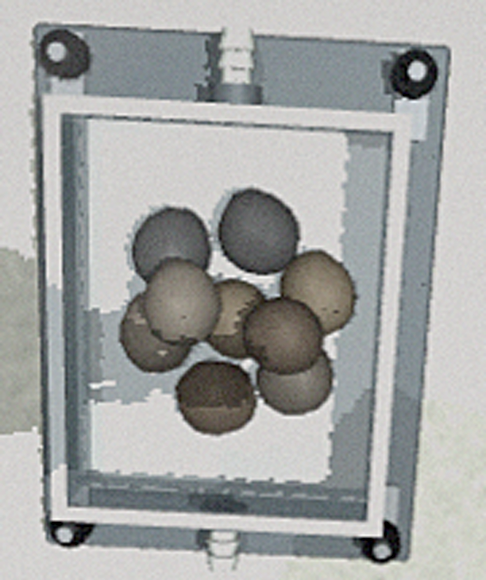

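```bash
python3 - <<'E'
from h import *
from scipy.optimize import least_squares
m=manip.camera_model('wrist'); m['camera_from_world']=np.load('w1.npz')['C']
px=lambda q:(np.array(q,float)+.5)/2.7-.5+[195,30]
def box(a,b,z): return np.array([[a/2,b/2,z],[a/2,-b/2,z],[-a/2,-b/2,z],[-a/2,b/2,z]])
W=np.vstack([box(.142,.118,.064),box(.132,.108,.064),box(.196,.15,.012)])
uv=px([(44,95),(412,118),(382,537),(52,518),(62,114),(395,131),(369,523),(67,508),(35,24),(450,45),(410,560),(46,545)])
def P(v): return np.c_[W[:,:2]@np.array([[np.cos(v[2]),np.sin(v[2])],[-np.sin(v[2]),np.cos(v[2])]])+v[:2],W[:,2]]
r=least_squares(lambda v:(proj('wrist',P(v),m)-uv).ravel(),[.52,-.21,-.2],loss='soft_l1')
print(r.x,np.degrees(r.x[2])); print((proj('wrist',P(r.x),m)-uv).round(1))
v=r.x
st=[('r1',(182,300),.018+.028),('r2',(284,335),.018+.028)]+[(f'f{i}',q,.018+.013) for i,q in enumerate([(171,245),(260,230),(318,291),(237,318),(156,330),(295,378),(215,397)])]
c,s=np.cos(v[2]),np.sin(v[2])
for n,q,z in st:
    w=unproj('wrist',px([q]),z,m)[0]; d=w[:2]-v[:2]; print(n,w.round(4),'cell',(np.array([c*d[0]+s*d[1],-s*d[0]+c*d[1]])*1000).round(1))
# cross-check top cam
im=cv2.imread('pics/top0.png')
for p in proj('top',P(r.x)): cv2.circle(im,tuple(int(round(k*8)) for k in p),8,(0,0,255),-1,shift=3)
cv2.imwrite('pics/topchk.png',cv2.convertScaleAbs(cv2.resize(im[195:335,385:510],None,fx=4,fy=4),alpha=1.5))
E
```

```text
[ 0.52257165 -0.20890716 -0.22306796] -12.780852928304066
[[ 0.3  0.4]
 [-0.1 -0.8]
 [-0.2 -0.3]
 [ 0.7  0.5]
 [-0.5 -0.2]
 [ 0.   0.1]
 [-0.2 -0.3]
 [ 0.1 -0.5]
 [-0.6 -0.1]
 [ 0.6  0.5]
 [ 0.   1.1]
 [-0.2 -0.3]]
r1 [ 0.5328 -0.1947  0.046 ] cell [ 6.8 16.1]
r2 [ 0.5146 -0.228   0.046 ] cell [ -3.5 -20.4]
f0 [ 0.5514 -0.1927  0.031 ] cell [24.5 22.2]
f1 [ 0.5511 -0.2253  0.031 ] cell [31.4 -9.7]
f2 [ 0.5263 -0.2422  0.031 ] cell [ 11.  -31.6]
f3 [ 0.5218 -0.2112  0.031 ] cell [-0.2 -2.4]
f4 [ 0.5226 -0.1809  0.031 ] cell [-6.1 27.4]
f5 [ 0.4964 -0.2283  0.031 ] cell [-21.2 -24.7]
f6 [ 0.4945 -0.1974  0.031 ] cell [-29.9   5. ]
```

View pics/topchk.png

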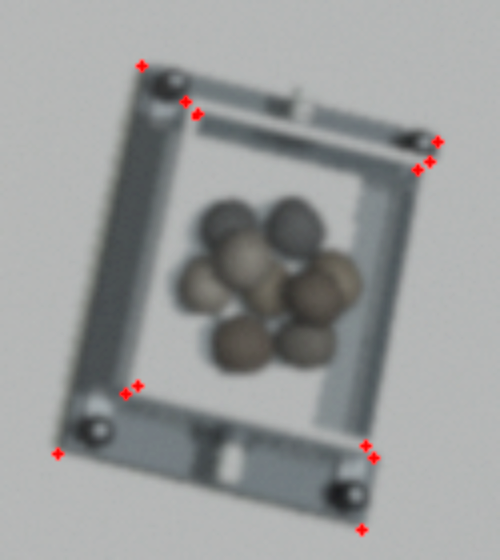

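```bash
python3 -m crank '[-0.41,0,-0.025,0,0,0,1,-0.41,0,-0.025,0,0,0,1,-0.41,0,-0.025,0,0,0,1,-0.41,0,-0.025,0,0,0,1,-0.41,0,-0.025,0,0,0,1,-0.41,0,-0.025,0,0,0,1,-0.41,0,-0.025,0,0,0,1,-0.41,0,-0.025,0,0,0,1,-0.41,0,-0.025,0,0,0,1,-0.41,0,-0.025,0,0,0,1,-0.41,0,-0.025,0,0,0,1,0,0,0,0,0,0,1]'
python3 - <<'E'
from h import *
need([.548,.22,.2],-100)
m=manip.camera_model('wrist'); im=manip.capture('wrist')
np.savez('w2.npz',C=m['camera_from_world'])
print(manip.state()['clock'],manip.state()['qpos'])
cv2.imwrite('pics/w2.png',cv2.convertScaleAbs(im[:,:,::-1],alpha=1.5))
cv2.imwrite('pics/w2raw.png',im[:,:,::-1])
E
```

```text
clock: 3.0
tool_pos: [0.5312, 0.2101, 0.2869]
eef_rot: [-0.456, 0.541, -0.54, 0.455]
wrist_force: [-0.4, -0.7, -0.3]
opening: 0.0854
pos [0.5312 0.2101 0.2869] yawx -99.79 tilt [-2.1e-03  6.0e-04 -1.0e+00] F [-0.39 -0.65 -0.33]
shift tool (mm): [-12.6  86.8  15. ]  after-turn frame: [-12.6  86.9  14.8]
rotvec deg: [ 0.12  0.21 -0.01]
3.05 [ 3.13616907e-01  4.45699237e-02  1.13838519e+00 -2.48165315e-04
  1.96043282e+00  2.05691159e+00]
```

View pics/w2.png

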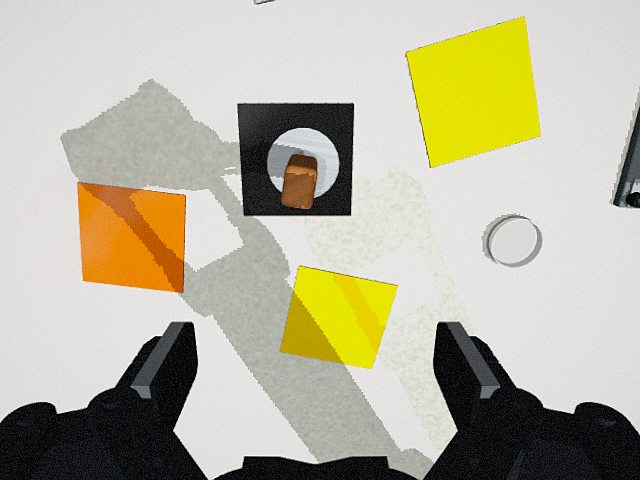

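The wrist view shows the black mat with corners (238,104), (353,104), (351,215), (244,215). The disc is at (303,163) and the handle at about (299,185). Enlarging to read the handle's yaw.

```bash
python3 - <<'E'
from h import *
im=cv2.imread('pics/w2raw.png')
c=cv2.resize(im[95:225,230:365],None,fx=4.4,fy=4.4,interpolation=cv2.INTER_CUBIC)
cv2.imwrite('pics/w2c.png',cv2.convertScaleAbs(c,alpha=1.8))
E
```

```text
(no output)
```

View pics/w2c.png

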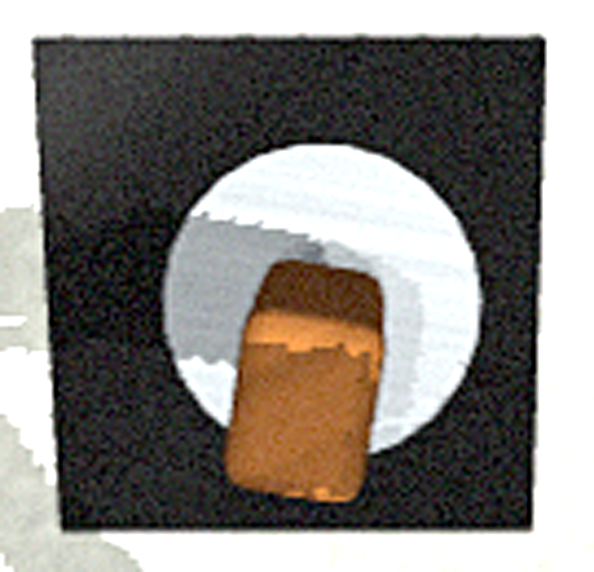

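```bash
python3 - <<'E'
from h import *
m=manip.camera_model('wrist'); m['camera_from_world']=np.load('w2.npz')['C']
px=lambda q:(np.array(q,float)+.5)/4.4-.5+[230,95]
def rep(nm,P):
    print(nm,'mean',P.mean(0).round(4)); 
    print('  sides',[round(float(np.linalg.norm(P[i]-P[(i+1)%len(P)])),4) for i in range(len(P))],'ang',[round(float(np.degrees(np.arctan2(*(P[(i+1)%len(P)]-P[i])[[1,0]]))),1) for i in range(len(P))])
rep('mat',unproj('wrist',px([(33,38),(545,38),(532,529),(62,529)]),.003,m))
rep('handle',unproj('wrist',px([(246,310),(382,332),(361,503),(226,486)]),.129,m))
e=unproj('wrist',px([(322,143),(322,458),(164,300),(481,300)]),.011,m); print(e.round(4),(e[0]+e[1])/2,(e[2]+e[3])/2, np.linalg.norm(e[0]-e[1]),np.linalg.norm(e[2]-e[3]))
need([.547,.22,.2],-105.5)
E
```

```text
mat mean [0.5508 0.2277 0.003 ]
  sides [0.1192, 0.1186, 0.1188, 0.1187] ang [-99.9, 170.2, 80.2, -9.6]
handle mean [0.5478 0.2208 0.129 ]
  sides [0.0241, 0.0313, 0.0246, 0.032] ang [-109.1, 163.2, 72.7, -17.6]
[[0.5849 0.2141 0.011 ]
 [0.5111 0.2276 0.011 ]
 [0.5556 0.2578 0.011 ]
 [0.5426 0.1833 0.011 ]] [0.54803251 0.22084541 0.011     ] [0.54910778 0.22053768 0.011     ] 0.07502844016354625 0.07560420590441237
pos [0.5314 0.208  0.2872] yawx -99.89 tilt [-1.6e-03 -8.0e-04 -1.0e+00] F [ 0.54 -0.76 -0.77]
shift tool (mm): [-14.6  87.2  13.5]  after-turn frame: [-15.8  87.2  11.9]
rotvec deg: [0.08 5.61 0.06]
```

```bash
python3 -m crank '[0,0,0,0,0.0422,0,1,-0.16,0.3,0.11,0,0,0,1,0,0.3,0,0,0,0,1,0,0,0,0,0,0,1]'
python3 - <<'E'
from h import *
need([.5483,.2207,.076],-107.5)
E
```

```text
clock: 3.45
tool_pos: [0.5454, 0.2166, 0.2226]
eef_rot: [-0.42, 0.572, -0.57, 0.414]
wrist_force: [0.3, -0.4, -0.2]
opening: 0.0853
pos [0.5454 0.2166 0.2226] yawx -107.73 tilt [-0.0089 -0.0036 -1.    ] F [ 0.31 -0.37 -0.22]
shift tool (mm): [ -5.7 146.5   2.6]  after-turn frame: [ -4.8 146.6   1.5]
rotvec deg: [ 0.42 -0.23  0.35]
```

```bash
python3 -m crank '[-0.03,0.3,0,0,0,0,1,0,0,0,0,0,0,1,0,0,0,0,0,0,1]'
python3 - <<'E'
from h import *
need([.5483,.2207,.076],-107.5)
need([.5483,.2207,.076],-107.5)
E
```

```text
clock: 3.75
tool_pos: [0.5477, 0.2208, 0.1997]
eef_rot: [0.417, -0.571, 0.571, -0.417]
wrist_force: [0.6, -1.2, 0.2]
opening: 0.0854
pos [0.5477 0.2208 0.1997] yawx -107.68 tilt [ 4.e-04 -2.e-04 -1.e+00] F [ 0.56 -1.25  0.2 ]
shift tool (mm): [-1.000e-01  1.237e+02  5.000e-01]  after-turn frame: [-1.000e-01  1.237e+02  6.000e-01]
rotvec deg: [-0.02 -0.18  0.01]
pos [0.5477 0.2208 0.1997] yawx -107.68 tilt [ 4.e-04 -2.e-04 -1.e+00] F [ 0.56 -1.25  0.2 ]
shift tool (mm): [-1.000e-01  1.237e+02  5.000e-01]  after-turn frame: [-1.000e-01  1.237e+02  6.000e-01]
rotvec deg: [-0.02 -0.18  0.01]
```

```bash
python3 -m crank '[0,0.31,0,0,0,0,1,0,0.31,0,0,0,0,1,0,0.31,0,0,0,0,1,0,0.31,0,0,0,0,1,0,0,0,0,0,0,1,0,0,0,0,0,0,1]'
python3 - <<'E'
from h import *
need([.5483,.2207,.076],-107.5)
im=manip.capture('wrist')
cv2.imwrite('pics/w3.png',cv2.convertScaleAbs(im[:,:,::-1],alpha=1.5))
E
```

```text
clock: 4.35
tool_pos: [0.5484, 0.2217, 0.0766]
eef_rot: [0.417, -0.571, 0.571, -0.418]
wrist_force: [-0.4, 0.5, -0.1]
opening: 0.0853
pos [0.5484 0.2217 0.0766] yawx -107.63 tilt [ 1.6e-03  4.0e-04 -1.0e+00] F [-0.35  0.55 -0.11]
shift tool (mm): [1.  0.6 0.2]  after-turn frame: [1.  0.6 0.2]
rotvec deg: [-0.08 -0.13 -0.05]
```

View pics/w3.png

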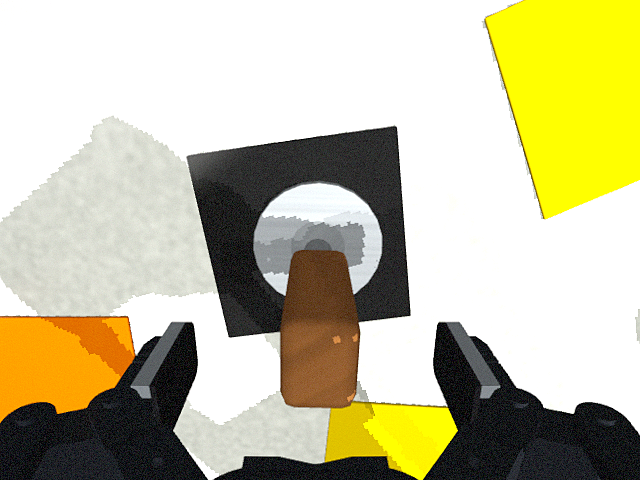

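Handle is centred between the jaws (around x=320) and square to them. Closing.

```bash
python3 -m crank '[0,0,0,0,0,0,0.2,0,0,0,0,0,0,0.2,0,0,0,0,0,0,0.2,0,0,0,0,0,0,0.2,0,0,0,0,0,0,0.1,0,0,0,0,0,0,0.1,0,0,0,0,0,0,0,0,0,0,0,0,0,0]' 110
python3 - <<'E'
from h import *
need([.5483,.2207,.076],-107.5); print(manip.state()['ft_torque'])
E
```

```text
clock: 5.2
tool_pos: [0.5479, 0.2216, 0.075]
eef_rot: [0.417, -0.57, 0.571, -0.418]
wrist_force: [-0.3, -3.1, 4.0]
opening: 0.0245
pos [0.5479 0.2216 0.075 ] yawx -107.62 tilt [ 1.e-03 -2.e-04 -1.e+00] F [-0.27 -3.06  4.02]
shift tool (mm): [ 0.8 -1.   0.6]  after-turn frame: [ 0.8 -1.   0.6]
rotvec deg: [-0.06 -0.12 -0.01]
[-0.42698408  0.17246221 -0.03725288]
```

```bash
python3 -m crank '[0,-0.1,0,0,0,0,0,0,-0.3,0,0,0,0,0,0,-0.4,0,0,0,0,0,0,-0.4,0,0,0,0,0,0,-0.3,0,0,0,0,0,0,0,0,0,0,0,0,0,0,0,0,0,0,0]'
python3 - <<'E'
from h import *
need([.5226,-.2089,.225],-102.8); 
for i in range(2):
    im=manip.capture('side'); s=manip.state(); print(s['wrist_force'],s['ft_torque'],s['opening'])
cv2.imwrite('pics/s4.png',cv2.convertScaleAbs(im[:,:,::-1],alpha=1.5))
E
```

```text
clock: 5.9
tool_pos: [0.5475, 0.2221, 0.2235]
eef_rot: [-0.418, 0.571, -0.57, 0.418]
wrist_force: [-1.1, -0.1, -3.2]
opening: 0.0248
pos [0.5475 0.2221 0.2235] yawx -107.6 tilt [-6.e-04  2.e-04 -1.e+00] F [-1.1  -0.1  -3.22]
shift tool (mm): [418.4  -1.6 106.5]  after-turn frame: [425.8  -1.5  71.2]
rotvec deg: [ 0.04 -4.8  -0.  ]
[-0.0291224  -0.63718091 -3.27456788] [ 0.01219299  0.07752876 -0.03373309] 0.024563745381905085
[-0.10384962 -0.04242539 -4.02139423] [-0.05089876  0.00014871  0.03621479] 0.02427480639266694
```

View pics/s4.png

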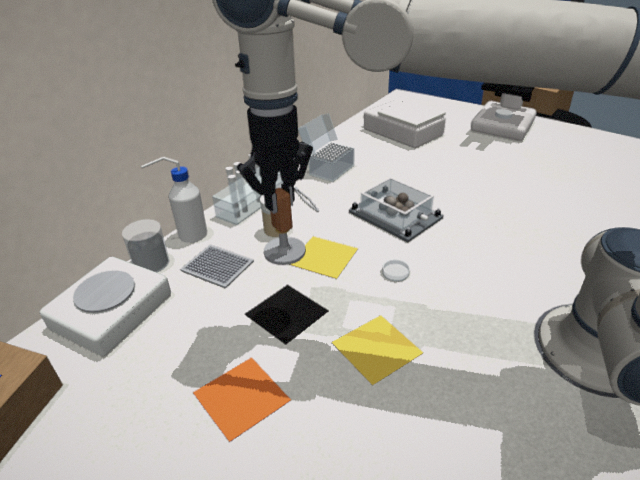

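```bash
python3 -m crank '[0,0,0,0,-0.0267,0,0,0.38,0,0.06,0,0,0,0,0.38,0,0.06,0,0,0,0,0.38,0,0.06,0,0,0,0,0.38,0,0.06,0,0,0,0,0.38,0,0.06,0,0,0,0,0.38,0,0.06,0,0,0,0,0.38,0,0.06,0,0,0,0,0.38,0,0.06,0,0,0,0,0.38,0,0.06,0,0,0,0,0.38,0,0.06,0,0,0,0,0.38,0,0.06,0,0,0,0]'
python3 -m crank '[0,0,0,0,0,0,0,0,0,0,0,0,0,0]'
python3 - <<'E'
from h import *
need([.5226,-.2089,.150],-102.8); print(manip.state()['ft_torque'])
E
```

```text
clock: 7.2
tool_pos: [0.5182, -0.2015, 0.2213]
eef_rot: [-0.442, 0.554, -0.551, 0.44]
wrist_force: [1.6, -0.5, -3.2]
opening: 0.0243
clock: 7.4
tool_pos: [0.5184, -0.2006, 0.2215]
eef_rot: [-0.441, 0.555, -0.551, 0.44]
wrist_force: [0.3, 0.5, -2.4]
opening: 0.0245
pos [ 0.5184 -0.2006  0.2215] yawx -102.91 tilt [-0.004   0.0025 -1.    ] F [ 0.33  0.5  -2.39]
shift tool (mm): [ 7.2 71.5  6.2]  after-turn frame: [ 7.1 71.5  5.9]
rotvec deg: [ 0.25 -0.11 -0.09]
[ 0.00538422 -0.01700018 -0.0013829 ]
```

```bash
python3 -m crank '[0.07,0.2,0.06,0.0014,-0.0006,-0.0005,0,0,0.3,0,0,0,0,0,0,0.2,0,0,0,0,0,0,0,0,0,0,0,0,0,0,0,0,0,0,0]'
python3 - <<'E'
from h import *
need([.5226,-.2089,.136],-102.8)
im=manip.capture('side')
cv2.imwrite('pics/s5.png',cv2.convertScaleAbs(cv2.resize(im[100:260,320:470],None,fx=4,fy=3.75)[:,:,::-1],alpha=1.5))
im=manip.capture('wrist')
cv2.imwrite('pics/w5.png',cv2.convertScaleAbs(im[:,:,::-1],alpha=1.5))
E
```

```text
clock: 7.9
tool_pos: [0.5237, -0.2074, 0.1538]
eef_rot: [0.442, -0.551, 0.553, -0.442]
wrist_force: [0.3, 0.1, -2.5]
opening: 0.0243
pos [ 0.5237 -0.2074  0.1538] yawx -102.61 tilt [ 0.0026 -0.0015 -1.    ] F [ 0.26  0.15 -2.48]
shift tool (mm): [ 1.7 17.8 -0.8]  after-turn frame: [ 1.7 17.8 -0.7]
rotvec deg: [-0.16  0.19  0.05]
```

View pics/s5.png

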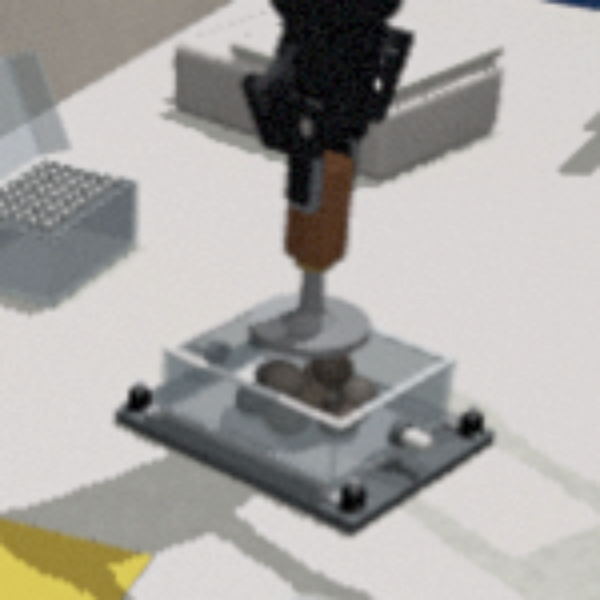

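View pics/w5.png

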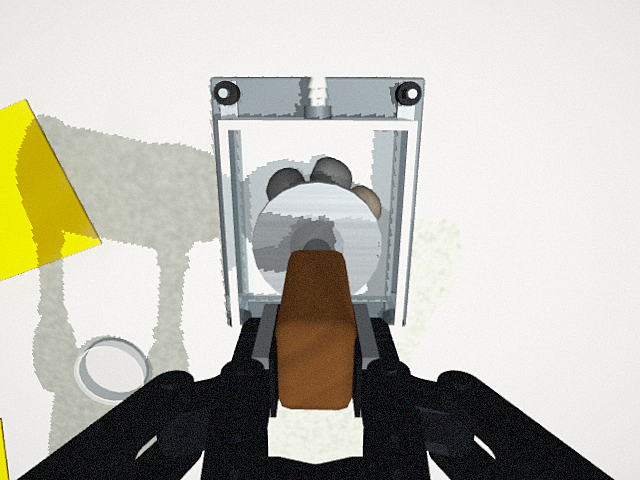

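```bash
python3 -m crank '[0.015,0.1,0,0,0,0,0,0,0.04,0,0,0,0,0,0,0,0,0,0,0,0]'
python3 -m crank '[0,0.02,0,0,0,0,0,0,0.02,0,0,0,0,0,0,0,0,0,0,0,0]'
python3 -m crank '[0,0.015,0,0,0,0,0,0,0,0,0,0,0,0]'

```

```text
clock: 8.3
tool_pos: [0.5231, -0.21, 0.1393]
eef_rot: [0.441, -0.551, 0.553, -0.442]
wrist_force: [-0.4, 0.1, -4.1]
opening: 0.0243
clock: 8.6
tool_pos: [0.5234, -0.2102, 0.136]
eef_rot: [0.441, -0.551, 0.554, -0.442]
wrist_force: [-0.4, -0.4, -3.1]
opening: 0.0246
clock: 8.8
tool_pos: [0.5235, -0.2102, 0.1346]
eef_rot: [0.441, -0.551, 0.554, -0.442]
wrist_force: [-1.9, 0.4, -3.2]
opening: 0.0246
```

```bash
python3 -m crank '[0,0.015,0,0,0,0,0,0,0,0,0,0,0,0]'
python3 -m crank '[0,0.015,0,0,0,0,0,0,0,0,0,0,0,0]'

```

```text
clock: 9.0
tool_pos: [0.5235, -0.2102, 0.1331]
eef_rot: [0.441, -0.551, 0.554, -0.442]
wrist_force: [-0.6, 1.1, -2.4]
opening: 0.0241
clock: 9.2
tool_pos: [0.5235, -0.2101, 0.1316]
eef_rot: [0.441, -0.551, 0.554, -0.442]
wrist_force: [-0.1, -0.1, -3.2]
opening: 0.0245
```

```bash
python3 -m crank '[0,0.01,0,0,0,0,0,0,0,0,0,0,0,0]'
python3 -m crank '[0,0.01,0,0,0,0,0,0,0,0,0,0,0,0]'
python3 -m crank '[0,0.01,0,0,0,0,0,0,0,0,0,0,0,0]'

```

```text
clock: 9.4
tool_pos: [0.5238, -0.2102, 0.1314]
eef_rot: [0.441, -0.55, 0.554, -0.442]
wrist_force: [-0.1, 0.7, -0.7]
opening: 0.0247
clock: 9.6
tool_pos: [0.5239, -0.2103, 0.1312]
eef_rot: [0.441, -0.55, 0.554, -0.443]
wrist_force: [-0.5, 1.4, 4.7]
opening: 0.0243
clock: 9.8
tool_pos: [0.5241, -0.2104, 0.1311]
eef_rot: [0.441, -0.55, 0.555, -0.443]
wrist_force: [-2.7, 1.6, 8.6]
opening: 0.0245
```

```bash
python3 -m crank '[0.046,-0.003,0,0,0,0,0, 0.033,0,0.033,0,0,0,0, 0,0,0.046,0,0,0,0, -0.033,0,0.033,0,0,0,0, -0.046,0,0,0,0,0,0, -0.033,0,-0.033,0,0,0,0, 0,0,-0.046,0,0,0,0, 0.033,0,-0.033,0,0,0,0]'

```

```text
clock: 10.6
tool_pos: [0.525, -0.2104, 0.131]
eef_rot: [0.44, -0.549, 0.555, -0.443]
wrist_force: [3.8, 0.9, 4.0]
opening: 0.0245
```

```bash
python3 -m crank '[0.046,0.002,0,0,0,0,0, 0.033,0,0.033,0,0,0,0, 0,0,0.046,0,0,0,0, -0.033,0,0.033,0,0,0,0, -0.046,0,0,0,0,0,0, -0.033,0,-0.033,0,0,0,0, 0,0,-0.046,0,0,0,0, 0.033,0,-0.033,0,0,0,0]'
python3 - <<'E'
from h import *
need([.5226,-.2089,.116],-102.8); print(manip.state()['ft_torque'])
im=manip.capture('side')
cv2.imwrite('pics/s6.png',cv2.convertScaleAbs(cv2.resize(im[100:260,320:470],None,fx=4,fy=3.75)[:,:,::-1],alpha=1.5))
E
```

```text
clock: 11.4
tool_pos: [0.5236, -0.2116, 0.1299]
eef_rot: [0.441, -0.55, 0.555, -0.442]
wrist_force: [0.0, -1.3, 2.1]
opening: 0.0245
pos [ 0.5236 -0.2116  0.1299] yawx -102.74 tilt [ 0.0049 -0.0053 -1.    ] F [ 0.04 -1.28  2.06]
shift tool (mm): [-2.5 13.9 -1.7]  after-turn frame: [-2.5 13.9 -1.6]
rotvec deg: [-0.34  0.06  0.24]
[-0.41900977 -0.00129341 -0.00267305]
```

View pics/s6.png

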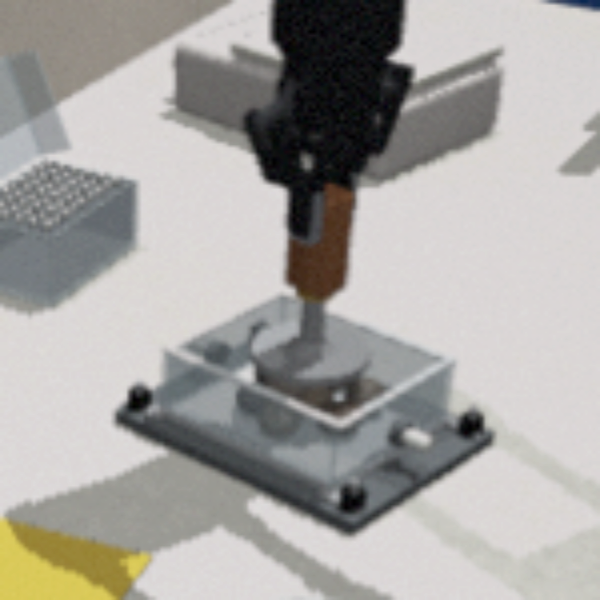

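```bash
python3 -m crank '[0.03,0.005,0.03,0,0,0,0, 0,0.005,0.046,0,0,0,0, -0.033,0,0.033,0,0,0,0, -0.046,0.002,0,0,0,0,0, -0.033,0.002,-0.033,0,0,0,0, 0,0.002,-0.046,0,0,0,0, 0.033,0,-0.033,0,0,0,0,0.046,0,0,0,0,0,0]'
python3 -m crank '[0.033,0,0.033,0,0,0,0, 0,0.003,0.046,0,0,0,0, -0.033,0,0.033,0,0,0,0, -0.046,0.003,0,0,0,0,0, -0.033,0,-0.033,0,0,0,0, 0,0.003,-0.046,0,0,0,0, 0.033,0,-0.033,0,0,0,0,0.046,0,0,0,0,0,0]'

```

```text
clock: 12.25
tool_pos: [0.524, -0.2089, 0.1275]
eef_rot: [0.44, -0.551, 0.553, -0.443]
wrist_force: [2.3, 3.4, 5.8]
opening: 0.0245
clock: 13.05
tool_pos: [0.5221, -0.2097, 0.1248]
eef_rot: [0.442, -0.552, 0.553, -0.442]
wrist_force: [-0.9, 1.3, -3.3]
opening: 0.0245
```

```bash
python3 -m crank '[0,0.01,0,0,0,0,0,0,0,0,0,0,0,0]'
python3 -m crank '[0,0.01,0,0,0,0,0,0,0,0,0,0,0,0]'

```

```text
clock: 13.25
tool_pos: [0.5229, -0.2101, 0.1245]
eef_rot: [0.441, -0.551, 0.553, -0.442]
wrist_force: [0.4, -0.3, -3.0]
opening: 0.0244
clock: 13.45
tool_pos: [0.5233, -0.2098, 0.124]
eef_rot: [0.441, -0.551, 0.554, -0.442]
wrist_force: [-0.7, 0.2, -3.3]
opening: 0.0244
```

```bash
python3 -m crank '[0,0.015,0,0,0,0,0,0,0,0,0,0,0,0]'
python3 -m crank '[0,0.01,0,0,0,0,0,0,0,0,0,0,0,0]'

```

```text
clock: 13.65
tool_pos: [0.5237, -0.2097, 0.1233]
eef_rot: [0.441, -0.55, 0.554, -0.443]
wrist_force: [-0.3, 0.5, -1.4]
opening: 0.0243
clock: 13.85
tool_pos: [0.5239, -0.2098, 0.1229]
eef_rot: [0.441, -0.55, 0.554, -0.443]
wrist_force: [0.7, 1.2, 2.7]
opening: 0.0243
```

```bash
python3 -m crank '[0.033,0.003,0.033,0,0,0,0, 0,0.003,0.046,0,0,0,0, -0.033,0,0.033,0,0,0,0, -0.046,0.003,0,0,0,0,0, -0.033,0,-0.033,0,0,0,0, 0,0.003,-0.046,0,0,0,0, 0.033,0,-0.033,0,0,0,0,0.046,0.002,0,0,0,0,0]'
python3 -m crank '[0.033,0.003,0.033,0,0,0,0, 0,0.003,0.046,0,0,0,0, -0.033,0,0.033,0,0,0,0, -0.046,0.003,0,0,0,0,0, -0.033,0,-0.033,0,0,0,0, 0,0.003,-0.046,0,0,0,0, 0.033,0,-0.033,0,0,0,0,0.046,0.002,0,0,0,0,0]'

```

```text
clock: 14.65
tool_pos: [0.5228, -0.21, 0.1206]
eef_rot: [0.441, -0.551, 0.554, -0.442]
wrist_force: [-0.3, 0.8, -2.7]
opening: 0.0245
clock: 15.45
tool_pos: [0.5229, -0.2099, 0.1193]
eef_rot: [0.441, -0.55, 0.554, -0.442]
wrist_force: [0.7, -0.1, -2.9]
opening: 0.0246
```

```bash
python3 -m crank '[0,0.015,0,0,0,0,0,0,0,0,0,0,0,0]'
python3 -m crank '[0,0.01,0,0,0,0,0,0,0,0,0,0,0,0]'
python3 -m crank '[0.033,0.003,0.033,0,0,0,0, 0,0.003,0.046,0,0,0,0, -0.033,0,0.033,0,0,0,0, -0.046,0.003,0,0,0,0,0, -0.033,0,-0.033,0,0,0,0, 0,0.003,-0.046,0,0,0,0, 0.033,0,-0.033,0,0,0,0,0.046,0.002,0,0,0,0,0]'

```

```text
clock: 15.65
tool_pos: [0.5232, -0.2102, 0.1174]
eef_rot: [0.441, -0.551, 0.554, -0.442]
wrist_force: [-0.0, 0.4, -4.3]
opening: 0.0244
clock: 15.85
tool_pos: [0.5235, -0.2099, 0.1167]
eef_rot: [0.441, -0.551, 0.554, -0.442]
wrist_force: [-0.7, -0.0, -1.8]
opening: 0.0244
clock: 16.65
tool_pos: [0.5232, -0.2098, 0.116]
eef_rot: [0.441, -0.55, 0.554, -0.443]
wrist_force: [-0.4, 1.1, 4.4]
opening: 0.0245
```

```bash
python3 -m crank '[0,-0.2,0,0,0,0,0,0,-0.4,0,0,0,0,0,0,-0.4,-0.3,0,0,0,0,0,-0.1,-0.4,0,0,0,0,0,0,-0.4,0,0,0,0,0,0,0,0,0,0,0]'
python3 - <<'E'
from h import *
m=manip.camera_model('wrist'); im=manip.capture('wrist')
np.savez('w7.npz',C=m['camera_from_world'])
need([.5226,-.2089,.130],-102.8)
cv2.imwrite('pics/w7raw.png',im[:,:,::-1])
p=proj('wrist',[.5226,-.2089,.03],m)[0].astype(int); print(p)
x0,y0=max(p[0]-120,0),max(p[1]-130,0); print(x0,y0)
cv2.imwrite('pics/w7.png',cv2.convertScaleAbs(cv2.resize(im[y0:y0+240,x0:x0+240],None,fx=2.5,fy=2.5,interpolation=cv2.INTER_CUBIC)[:,:,::-1],alpha=1.5))
im=manip.capture('side')
cv2.imwrite('pics/s7.png',cv2.convertScaleAbs(cv2.resize(im[165:245,345:445],None,fx=6,fy=6,interpolation=cv2.INTER_CUBIC)[:,:,::-1],alpha=1.5))
E
```

```text
clock: 17.25
tool_pos: [0.412, -0.1851, 0.2247]
eef_rot: [0.441, -0.551, 0.554, -0.441]
wrist_force: [0.4, -0.6, -3.1]
opening: 0.0245
pos [ 0.4139 -0.1855  0.2244] yawx -102.78 tilt [ 0.0039 -0.0031 -1.    ] F [ 0.6   0.1  -3.21]
shift tool (mm): [ -1.5  94.9 110.8]  after-turn frame: [ -1.3  94.4 111.2]
rotvec deg: [-0.26  0.02  0.12]
[313  57]
193 0
```

View pics/w7.png

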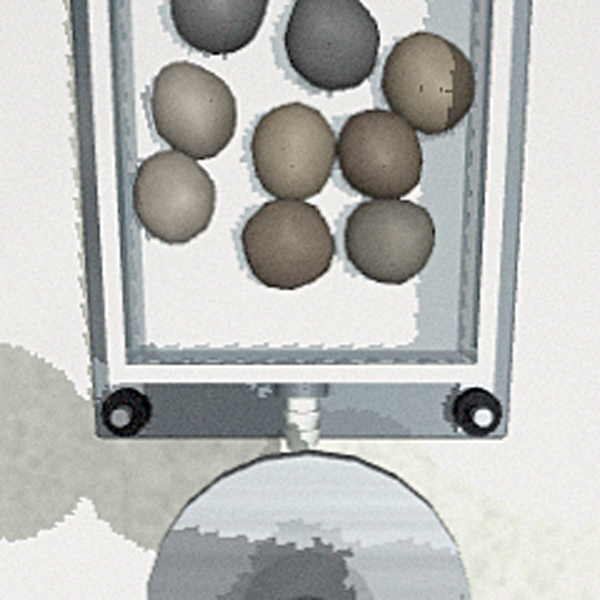

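View pics/s7.png

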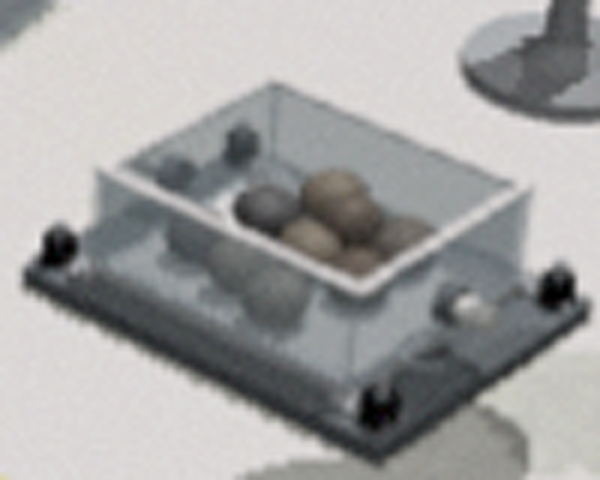

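The wrist view shows nine separate stones. In the side view the tan one near (335,195) of the crop may ride a little on its neighbour. I'll triangulate heights using the top view.

```bash
python3 - <<'E'
from h import *
im=manip.capture('top')
cv2.imwrite('pics/t7raw.png',im[:,:,::-1])
cv2.imwrite('pics/t7.png',cv2.convertScaleAbs(cv2.resize(im[205:335,390:500],None,fx=4.5,fy=4.5,interpolation=cv2.INTER_CUBIC)[:,:,::-1],alpha=1.7))
w=cv2.imread('pics/w7raw.png')
cv2.imwrite('pics/w7b.png',cv2.convertScaleAbs(cv2.resize(w[0:130,230:400],None,fx=4.5,fy=4.5,interpolation=cv2.INTER_CUBIC),alpha=1.6))
E
```

```text
(no output)
```

View pics/t7.png

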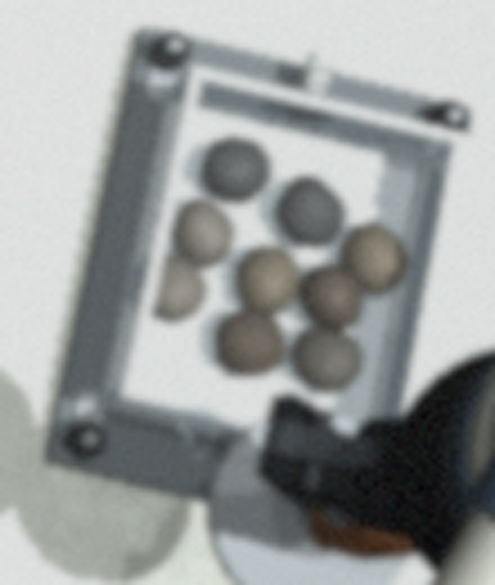

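View pics/w7b.png

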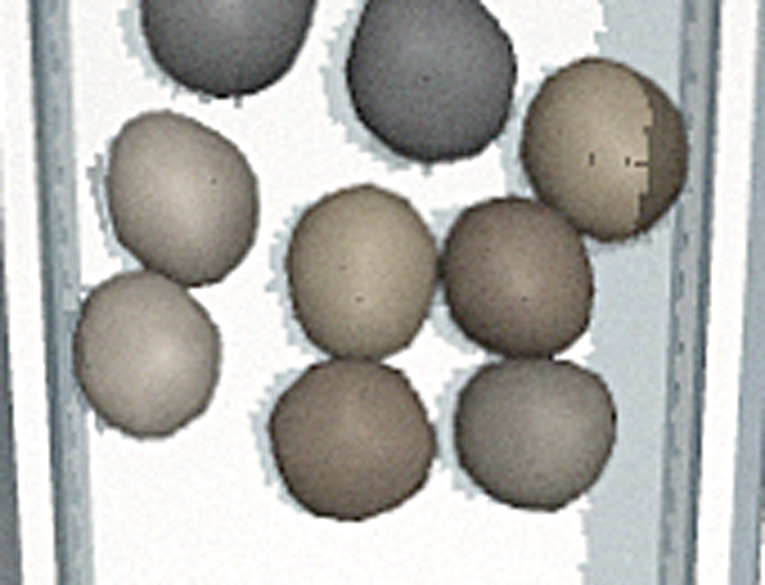

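```bash
python3 - <<'E'
from h import *
from scipy.optimize import least_squares
mw=manip.camera_model('wrist'); mw['camera_from_world']=np.load('w7.npz')['C']; mt=manip.camera_model('top')
W=lambda q:(np.array(q,float)+.5)/4.5-.5+[230,0]
T=lambda q:(np.array(q,float)+.5)/4.5-.5+[390,205]
L=[('Ltan',(182,198),(203,233)),('mid',(362,272),(268,280)),('brown',(517,275),(331,297)),('tanR',(605,149),(374,258)),('lowbrown',(352,439),(249,342)),('lowgrey',(535,432),(327,359)),('dark2',(433,75),(310,211))]
v=[.52257,-.20891,-.22307];c,s=np.cos(v[2]),np.sin(v[2])
for n,a,b in L:
    f=lambda p:np.r_[proj('wrist',p,mw)[0]-W(a),proj('top',p,mt)[0]-T(b)]
    r=least_squares(f,[.52,-.21,.03]); d=r.x[:2]-v[:2]
    print(n,'h above floor mm',round(1000*(r.x[2]-.018),1),'cell',(np.array([c*d[0]+s*d[1],-s*d[0]+c*d[1]])*1000).round(1),'res',round(np.abs(r.fun).max(),2))
print(manip.state()['clock'])
E
```

```text
Ltan h above floor mm 19.8 cell [ 9.6 33.5] res 0.43
mid h above floor mm 19.0 cell [-2.5  2.6] res 0.11
brown h above floor mm 21.1 cell [ -3.1 -24.3] res 0.0
tanR h above floor mm 22.8 cell [ 16.8 -38.7] res 0.26
lowbrown h above floor mm 17.6 cell [-30.2   4.6] res 0.31
lowgrey h above floor mm 20.1 cell [-29.1 -28. ] res 0.03
dark2 h above floor mm 18.7 cell [29.1 -9.5] res 1.11
17.4
```

```bash
python3 - <<'E'
from h import *
v=[.52257,-.20891,-.22307];c,s=np.cos(v[2]),np.sin(v[2])
a=np.array([.008,-.011]); need([v[0]+c*a[0]-s*a[1],v[1]+s*a[0]+c*a[1],.130],-102.8)
E
python3 -m crank '[0.03,0,0.4,0,0,0,0,0.03,0,0.4,0,0,0,0,0.025,0,0.38,-0.0014,0.0002,0.0007,0,0,0.25,0,0,0,0,0,0,0.3,0,0,0,0,0,0,0.25,0,0,0,0,0,0,0,0,0,0,0,0]'
python3 - <<'E'
from h import *
v=[.52257,-.20891,-.22307];c,s=np.cos(v[2]),np.sin(v[2])
a=np.array([.008,-.011]); need([v[0]+c*a[0]-s*a[1],v[1]+s*a[0]+c*a[1],.122],-102.8)
E
```

```text
pos [ 0.4155 -0.1858  0.224 ] yawx -102.74 tilt [ 0.0035 -0.0025 -1.    ] F [-0.13 -0.15 -2.79]
shift tool (mm): [  9.8  94.5 117.1]  after-turn frame: [  9.8  94.  117.5]
rotvec deg: [-0.23  0.06  0.09]
clock: 18.1
tool_pos: [0.5274, -0.2188, 0.1384]
eef_rot: [-0.443, 0.556, -0.549, 0.44]
wrist_force: [-0.2, 0.2, -3.3]
opening: 0.0244
pos [ 0.5274 -0.2188  0.1384] yawx -102.72 tilt [-0.0098  0.0054 -0.9999] F [-0.22  0.21 -3.33]
shift tool (mm): [ 2.5 16.4  1.3]  after-turn frame: [ 2.5 16.4  1.1]
rotvec deg: [ 0.62  0.08 -0.18]
```

```bash
python3 -m crank '[0.02,0.1,0.01,0,0,0,0,0,0.04,0,0,0,0,0,0,0,0,0,0,0,0,0,0,0,0,0,0,0]'
python3 - <<'E'
from h import *
v=[.52257,-.20891,-.22307];c,s=np.cos(v[2]),np.sin(v[2])
a=np.array([.008,-.011]); need([v[0]+c*a[0]-s*a[1],v[1]+s*a[0]+c*a[1],.116],-102.8)
E
```

```text
clock: 18.5
tool_pos: [0.5299, -0.222, 0.1325]
eef_rot: [0.441, -0.552, 0.553, -0.442]
wrist_force: [-0.2, -0.1, -2.7]
opening: 0.0247
pos [ 0.5299 -0.222   0.1325] yawx -102.74 tilt [ 1.8e-03 -2.0e-04 -1.0e+00] F [-0.21 -0.08 -2.74]
shift tool (mm): [-0.1 16.5 -2.1]  after-turn frame: [-0.1 16.5 -2.1]
rotvec deg: [-0.11  0.06 -0.01]
```

```bash
python3 -m crank '[0,0.03,0,0,0,0,0,0,0.03,0,0,0,0,0,0,0,0,0,0,0,0]'
python3 -m crank '[0,0.025,0,0,0,0,0,0,0.01,0,0,0,0,0,0,0,0,0,0,0,0]'
python3 -m crank '[0,0.02,0,0,0,0,0,0,0,0,0,0,0,0]'

```

```text
clock: 18.8
tool_pos: [0.5292, -0.2216, 0.1248]
eef_rot: [-0.441, 0.553, -0.552, 0.442]
wrist_force: [-0.5, -0.6, -3.2]
opening: 0.0248
clock: 19.1
tool_pos: [0.5293, -0.2217, 0.1214]
eef_rot: [-0.441, 0.553, -0.552, 0.442]
wrist_force: [-0.6, -0.1, -3.1]
opening: 0.0248
clock: 19.3
tool_pos: [0.5294, -0.2217, 0.1194]
eef_rot: [-0.441, 0.553, -0.552, 0.442]
wrist_force: [-1.3, 0.2, -3.8]
opening: 0.0247
```

```bash
python3 -m crank '[0,0.01,0,0,0,0,0,0,0,0,0,0,0,0]'
python3 -m crank '[0,0.01,0,0,0,0,0,0,0,0,0,0,0,0]'
python3 -m crank '[0,0.01,0,0,0,0,0,0,0,0,0,0,0,0]'
python3 -m crank '[0,0.01,0,0,0,0,0,0,0,0,0,0,0,0]'

```

```text
clock: 19.5
tool_pos: [0.5294, -0.2217, 0.1186]
eef_rot: [-0.441, 0.553, -0.552, 0.442]
wrist_force: [-0.6, 0.5, -3.7]
opening: 0.0243
clock: 19.7
tool_pos: [0.5294, -0.2217, 0.1176]
eef_rot: [-0.441, 0.553, -0.552, 0.442]
wrist_force: [1.4, 0.3, -3.2]
opening: 0.0244
clock: 19.9
tool_pos: [0.5294, -0.2217, 0.1166]
eef_rot: [-0.441, 0.553, -0.552, 0.442]
wrist_force: [0.9, 0.3, -3.8]
opening: 0.0246
clock: 20.1
tool_pos: [0.5295, -0.2218, 0.1158]
eef_rot: [-0.441, 0.552, -0.552, 0.442]
wrist_force: [1.3, -0.1, -3.3]
opening: 0.0246
```

```bash
python3 -m crank '[0,0.01,0,0,0,0,0,0,0,0,0,0,0,0]'
python3 -m crank '[0,0.01,0,0,0,0,0,0,0,0,0,0,0,0]'
python3 -m crank '[0.02,0.003,0.04,0,0,0,0,0,0,0.04,0,0,0,0,-0.04,0,0,0,0,0,0,-0.03,0,-0.04,0,0,0,0,0,0,-0.045,0,0,0,0,0,0,-0.045,0,0,0,0,0.03,0,0,0,0,0,0,0.02,0,0.05,0,0,0,0]'

```

```text
clock: 20.3
tool_pos: [0.5298, -0.2219, 0.1155]
eef_rot: [0.441, -0.552, 0.553, -0.442]
wrist_force: [0.5, 0.0, -0.1]
opening: 0.0243
clock: 20.5
tool_pos: [0.5301, -0.2221, 0.1153]
eef_rot: [0.441, -0.552, 0.553, -0.442]
wrist_force: [-0.1, 0.2, 4.2]
opening: 0.0244
clock: 21.3
tool_pos: [0.5301, -0.2222, 0.1153]
eef_rot: [0.441, -0.551, 0.553, -0.442]
wrist_force: [-0.1, 0.4, 7.3]
opening: 0.0246
```

```bash
python3 -m crank '[-0.04,-0.005,0,0,0,0,0,-0.05,0,0,0,0,0,0,-0.05,0,0,0,0,0,0,-0.05,0,0.02,0,0,0,0,-0.02,0,0.04,0,0,0,0,0,0,-0.04,0,0,0,0,0,0,-0.05,0,0,0,0,0.03,0,-0.05,0,0,0,0,0.03,0,-0.04,0,0,0,0,0.05,0,0,0,0,0,0,0,0,0.04,0,0,0,0,0,0,0.04,0,0,0,0]'

```

```text
clock: 22.5
tool_pos: [0.5284, -0.2114, 0.1152]
eef_rot: [0.441, -0.552, 0.553, -0.442]
wrist_force: [0.4, 1.0, 5.8]
opening: 0.0247
```

```bash
python3 -m crank '[0,-0.2,0,0,0,0,0,0,-0.4,0,0,0,0,0,0,-0.4,-0.3,0,0,0,0,0,-0.2,-0.4,0,0,0,0,0,-0.2,-0.4,0,0,0,0,0,0,-0.2,0,0,0,0,0,0,0,0,0,0,0]'
python3 - <<'E'
from h import *
m=manip.camera_model('wrist'); im=manip.capture('wrist')
np.savez('w8.npz',C=m['camera_from_world'])
need([.5226,-.2089,.130],-102.8)
cv2.imwrite('pics/w8raw.png',im[:,:,::-1])
cv2.imwrite('pics/w8.png',cv2.convertScaleAbs(cv2.resize(im[0:140,220:400],None,fx=4,fy=4,interpolation=cv2.INTER_CUBIC)[:,:,::-1],alpha=1.5))
im=manip.capture('top')
cv2.imwrite('pics/t8.png',cv2.convertScaleAbs(cv2.resize(im[205:335,390:500],None,fx=4.5,fy=4.5,interpolation=cv2.INTER_CUBIC)[:,:,::-1],alpha=1.7))
im=manip.capture('side')
cv2.imwrite('pics/s8.png',cv2.convertScaleAbs(cv2.resize(im[165:245,345:445],None,fx=6,fy=6,interpolation=cv2.INTER_CUBIC)[:,:,::-1],alpha=1.5))
E
```

```text
clock: 23.2
tool_pos: [0.3992, -0.1824, 0.2544]
eef_rot: [0.441, -0.552, 0.553, -0.441]
wrist_force: [0.5, -0.0, -2.9]
opening: 0.0249
pos [ 0.4002 -0.1826  0.2534] yawx -102.78 tilt [ 1.e-04  7.e-04 -1.e+00] F [ 0.24  0.07 -3.55]
shift tool (mm): [ -1.3 123.4 125.2]  after-turn frame: [ -1.4 123.4 125.2]
rotvec deg: [ 0.    0.02 -0.04]
```

View pics/w8.png

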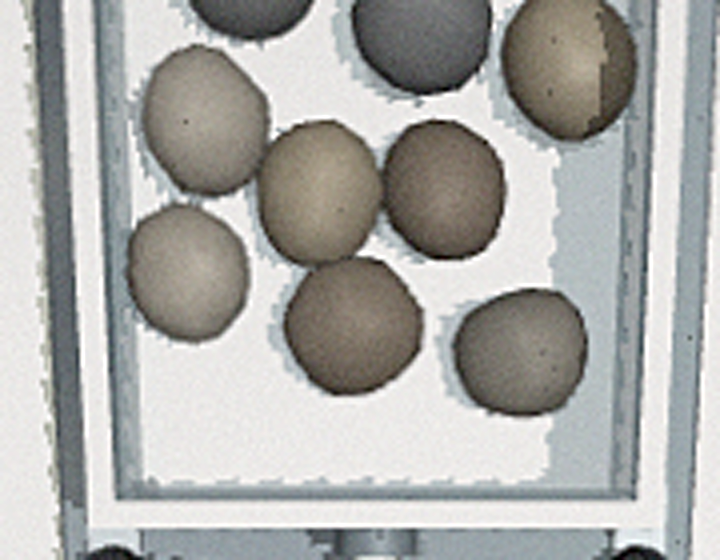

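View pics/t8.png

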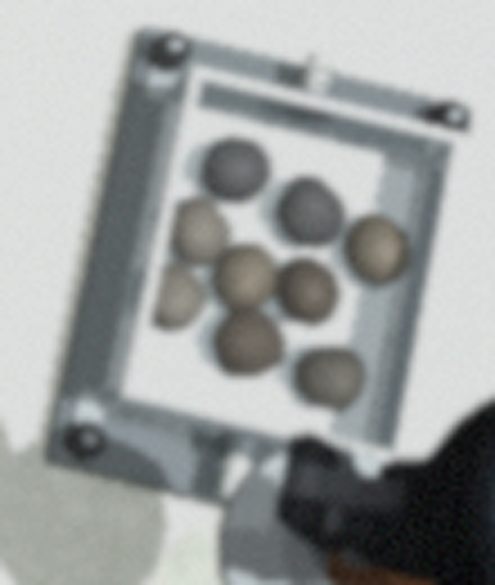

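View pics/s8.png

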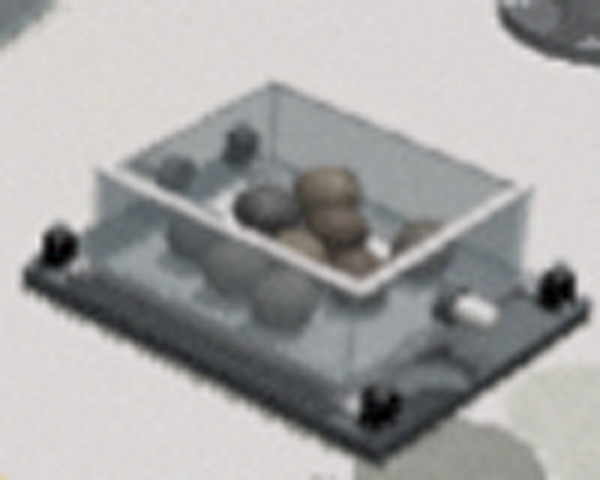

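All nine lie separate on the floor, with gaps between them and no overlaps in any view. Next is the final press at the cell's centre.

```bash
python3 -m crank '[0,0,0.4,0,0,0,0,-0.01,0,0.45,0,0,0,0,0,0.1,0.4,0,0,0,0,0,0.35,0,0,0,0,0,0,0.4,0,0,0,0,0,0,0.3,0,0,0,0,0,0,0.05,0,0,0,0,0,0,0,0,0,0,0,0,0,0,0,0,0,0,0]'
python3 - <<'E'
from h import *
need([.5226,-.2089,.118],-102.8)
E
```

```text
clock: 24.25
tool_pos: [0.5241, -0.2094, 0.1357]
eef_rot: [0.441, -0.552, 0.553, -0.442]
wrist_force: [0.8, 0.2, -2.2]
opening: 0.0242
pos [ 0.5241 -0.2094  0.1357] yawx -102.73 tilt [ 2.4e-03 -4.0e-04 -1.0e+00] F [ 0.77  0.25 -2.17]
shift tool (mm): [-0.2 17.7 -1.6]  after-turn frame: [-0.2 17.7 -1.6]
rotvec deg: [-0.14  0.07 -0.01]
```

```bash
python3 -m crank '[0,0.06,0,0,0,0,0,0,0.06,0,0,0,0,0,0,0.04,0,0,0,0,0,0,0,0,0,0,0,0,0,0,0,0,0,0,0]'
python3 -m crank '[0,0.015,0,0,0,0,0,0,0.01,0,0,0,0,0,0,0,0,0,0,0,0]'
python3 -m crank '[0,0.01,0,0,0,0,0,0,0,0,0,0,0,0]'
python3 -m crank '[0,0.01,0,0,0,0,0,0,0,0,0,0,0,0]'

```

```text
clock: 24.75
tool_pos: [0.523, -0.209, 0.1179]
eef_rot: [-0.441, 0.553, -0.552, 0.442]
wrist_force: [0.2, -0.3, -3.4]
opening: 0.0244
clock: 25.05
tool_pos: [0.5231, -0.209, 0.1155]
eef_rot: [-0.441, 0.552, -0.552, 0.442]
wrist_force: [-0.1, -0.5, -2.1]
opening: 0.0246
clock: 25.25
tool_pos: [0.5233, -0.2091, 0.1147]
eef_rot: [0.441, -0.552, 0.552, -0.442]
wrist_force: [-0.0, -0.0, -1.4]
opening: 0.0242
clock: 25.45
tool_pos: [0.5236, -0.2093, 0.1145]
eef_rot: [0.441, -0.552, 0.553, -0.442]
wrist_force: [0.5, 0.5, 2.3]
opening: 0.0246
```

```bash
python3 -m crank '[0,0.01,0,0,0,0,0,0,0.01,0,0,0,0,0,0,0,0,0,0,0,0]'
python3 -m crank '[0,0,0,0,0,0,0]'

```

```text
clock: 25.75
tool_pos: [0.5241, -0.2096, 0.1143]
eef_rot: [0.441, -0.551, 0.554, -0.442]
wrist_force: [0.0, 0.2, 10.7]
opening: 0.0244
clock: 25.85
tool_pos: [0.5241, -0.2096, 0.1143]
eef_rot: [0.441, -0.551, 0.554, -0.442]
wrist_force: [-1.3, 0.3, 10.6]
opening: 0.0244
```

```bash
python3 -m crank '[0,0.0025,0,0,0,0,0,0,0,0,0,0,0,0,0,0,0,0,0,0,0,0,0,0,0,0,0,0]'
python3 -m crank '[0,0,0,0,0,0,0,0,0,0,0,0,0,0,0,0,0,0,0,0,0,0,0,0,0,0,0,0]'
python3 -m crank '[0,0,0,0,0,0,0,0,0,0,0,0,0,0,0,0,0,0,0,0,0]'

```

```text
clock: 26.25
tool_pos: [0.5241, -0.2096, 0.1143]
eef_rot: [0.441, -0.551, 0.554, -0.442]
wrist_force: [-1.1, 0.7, 10.9]
opening: 0.0243
clock: 26.65
tool_pos: [0.5241, -0.2096, 0.1143]
eef_rot: [0.441, -0.551, 0.554, -0.442]
wrist_force: [-0.2, 0.2, 10.8]
opening: 0.0246
clock: 26.95
tool_pos: [0.5241, -0.2096, 0.1143]
eef_rot: [0.441, -0.551, 0.554, -0.442]
wrist_force: [-1.4, 0.9, 11.8]
opening: 0.0246
```

```bash
python3 -m crank '[0,0.003,0,0,0,0,0,0,0,0,0,0,0,0,0,0,0,0,0,0,0,0,0,0,0,0,0,0]'
python3 -m crank '[0,0,0,0,0,0,0,0,0,0,0,0,0,0,0,0,0,0,0,0,0,0,0,0,0,0,0,0]'
python3 -m crank '[0,0,0,0,0,0,0,0,0,0,0,0,0,0,0,0,0,0,0,0,0]'
python3 -m crank '[0,-0.1,0,0,0,0,0,0,-0.4,0,0,0,0,0,0,-0.4,0,0,0,0,0,0,-0.35,0,0,0,0,0,0,0,0,0,0,0,0,0,0,0,0,0,0,0]'
python3 - <<'E'
from h import *
need([.5512,.2268,.228],-102.8)
E
```

```text
clock: 27.35
tool_pos: [0.5242, -0.2097, 0.1143]
eef_rot: [0.441, -0.551, 0.554, -0.442]
wrist_force: [-1.6, 0.5, 11.4]
opening: 0.0248
clock: 27.75
tool_pos: [0.5242, -0.2097, 0.1143]
eef_rot: [0.441, -0.551, 0.554, -0.442]
wrist_force: [-3.0, 0.5, 10.5]
opening: 0.0247
clock: 28.05
tool_pos: [0.5242, -0.2097, 0.1143]
eef_rot: [0.441, -0.551, 0.554, -0.442]
wrist_force: [-1.7, 0.6, 11.1]
opening: 0.024
clock: 28.65
tool_pos: [0.5232, -0.2091, 0.2355]
eef_rot: [-0.441, 0.552, -0.552, 0.442]
wrist_force: [0.5, 0.1, -3.7]
opening: 0.0242
pos [ 0.5232 -0.2091  0.2355] yawx -102.73 tilt [ 2.e-04  7.e-04 -1.e+00] F [ 0.47  0.13 -3.68]
shift tool (mm): [-431.4    7.8  -68.8]  after-turn frame: [-431.3    7.5  -69.3]
rotvec deg: [-0.    0.07 -0.04]
```

```bash
python3 -m crank '[-0.39,0,-0.06,0,0,0,0,-0.39,0,-0.06,0,0,0,0,-0.39,0,-0.06,0,0,0,0,-0.39,0,-0.06,0,0,0,0,-0.39,0,-0.06,0,0,0,0,-0.39,0,-0.06,0,0,0,0,-0.39,0,-0.06,0,0,0,0,-0.39,0,-0.06,0,0,0,0,-0.39,0,-0.06,0,0,0,0,-0.39,0,-0.06,0,0,0,0,-0.39,0,-0.06,0,0,0,0,0,0,0,0,0,0,0]'
python3 -m crank '[0,0,0,0,0,0,0,0,0,0,0,0,0,0]'
python3 - <<'E'
from h import *
im=manip.capture('top')
cv2.imwrite('pics/t9.png',cv2.convertScaleAbs(cv2.resize(im[205:335,390:500],None,fx=4.5,fy=4.5,interpolation=cv2.INTER_CUBIC)[:,:,::-1],alpha=1.7))
im=manip.capture('side')
cv2.imwrite('pics/s9.png',cv2.convertScaleAbs(cv2.resize(im[165:245,345:445],None,fx=6,fy=6,interpolation=cv2.INTER_CUBIC)[:,:,::-1],alpha=1.5))
need([.5505,.228,.085],-102.8)
E
```

```text
clock: 29.85
tool_pos: [0.5516, 0.2283, 0.2314]
eef_rot: [-0.445, 0.553, -0.549, 0.441]
wrist_force: [0.1, -1.0, -4.1]
opening: 0.0242
clock: 30.05
tool_pos: [0.5528, 0.223, 0.2341]
eef_rot: [-0.442, 0.553, -0.552, 0.44]
wrist_force: [-0.3, -0.2, -3.6]
opening: 0.0245
pos [0.5532 0.2226 0.2353] yawx -102.83 tilt [-1.e-03 -1.e-04 -1.e+00] F [ 0.02 -0.37 -3.14]
shift tool (mm): [ -4.7 150.3  -3.7]  after-turn frame: [ -4.6 150.3  -3.8]
rotvec deg: [ 0.06 -0.03  0.02]
```

View pics/t9.png

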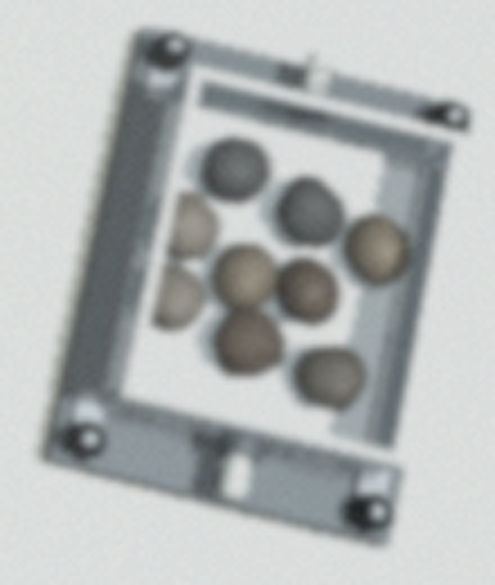

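View pics/s9.png

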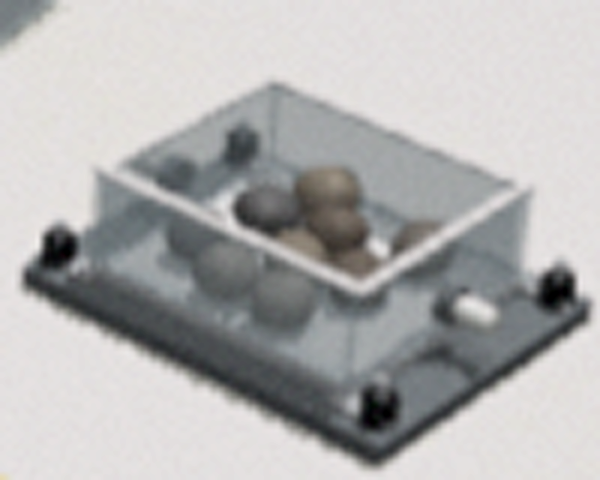

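The cell is level: nine separate stones on the floor. Lowering over the mat.

```bash
python3 -m crank '[-0.046,0.2,-0.038,0,0,0,0,0,0.4,0,0,0,0,0,0,0.4,0,0,0,0,0,0,0.25,0,0,0,0,0,0,0.1,0,0,0,0,0,0,0,0,0,0,0,0,0,0,0,0,0,0,0]'
python3 - <<'E'
from h import *
m=manip.camera_model('wrist'); im=manip.capture('wrist')
np.savez('w10.npz',C=m['camera_from_world'])
need([.5505,.228,.080],-102.8)
cv2.imwrite('pics/w10.png',cv2.convertScaleAbs(im[:,:,::-1],alpha=1.5))
for z,q in((.003,[.5508,.2277]),): print(proj('wrist',[q+[z]],m))
E
```

```text
clock: 30.85
tool_pos: [0.5515, 0.2291, 0.1032]
eef_rot: [0.44, -0.552, 0.553, -0.442]
wrist_force: [-0.1, 0.2, -1.9]
opening: 0.0245
pos [0.5518 0.2294 0.1038] yawx -102.77 tilt [ 0.0039  0.0019 -1.    ] F [-0.85 -0.23 -2.29]
shift tool (mm): [ 1.7 23.8 -1.1]  after-turn frame: [ 1.6 23.8 -1. ]
rotvec deg: [-0.19  0.03 -0.16]
[[318.2583318  228.32666624]]
```

View pics/w10.png

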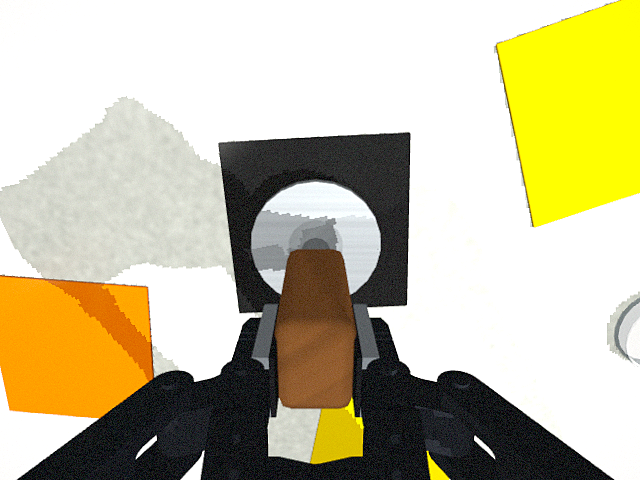

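```bash
python3 - <<'E'
from h import *
m=manip.camera_model('wrist'); m['camera_from_world']=np.load('w10.npz')['C']
P=unproj('wrist',[(219,143),(410,133),(407,304.5),(239,313)],.003,m)
print('mat',P.mean(0),[np.linalg.norm(P[i]-P[i-1]).round(4) for i in range(4)])
zt=.1035-.072+.008
e=unproj('wrist',[(250,243),(381,243)],zt,m); t=unproj('wrist',[(316,180)],zt,m)
print(e,np.linalg.norm(e[0]-e[1]),t)
a=np.radians(-12.8);x=np.array([np.cos(a),np.sin(a)])
mid=(e[0,:2]+e[1,:2])/2; print('disc mid lateral',mid,'from top edge',t[0,:2]-.038*x)
need([.5505,.228,.080],-102.8)
E
```

```text
mat [0.55020072 0.22754714 0.003     ] [np.float64(0.1195), np.float64(0.1191), np.float64(0.1187), np.float64(0.1199)]
[[0.56197186 0.26606936 0.0395    ]
 [0.54512667 0.19175074 0.0395    ]] 0.07620379151754797 [[0.58949224 0.22043901 0.0395    ]]
disc mid lateral [0.55354926 0.22891005] from top edge [0.55243656 0.22885785]
pos [0.5518 0.2294 0.1038] yawx -102.77 tilt [ 0.0039  0.0019 -1.    ] F [-0.85 -0.23 -2.29]
shift tool (mm): [ 1.7 23.8 -1.1]  after-turn frame: [ 1.6 23.8 -1. ]
rotvec deg: [-0.19  0.03 -0.16]
```

```bash
python3 -m crank '[0.015,0.1,-0.018,0,0,0,0,0,0.08,0,0,0,0,0,0,0.04,0,0,0,0,0,0,0,0,0,0,0,0,0,0,0,0,0,0,0]'
python3 -m crank '[0,0.015,0,0,0,0,0,0,0,0,0,0,0,0]'
python3 -m crank '[0,0.01,0,0,0,0,0,0,0,0,0,0,0,0]'

```

```text
clock: 31.4
tool_pos: [0.5484, 0.2283, 0.079]
eef_rot: [-0.441, 0.553, -0.552, 0.442]
wrist_force: [-0.0, -0.7, -3.2]
opening: 0.0245
clock: 31.6
tool_pos: [0.5486, 0.2283, 0.0778]
eef_rot: [-0.441, 0.552, -0.552, 0.442]
wrist_force: [0.2, 0.4, -3.8]
opening: 0.0248
clock: 31.8
tool_pos: [0.5485, 0.2283, 0.0766]
eef_rot: [-0.441, 0.553, -0.552, 0.442]
wrist_force: [0.4, -1.3, -3.2]
opening: 0.0243
```

```bash
python3 -m crank '[0,0.01,0.012,0,0,0,0,0,0,0,0,0,0,0]'
python3 -m crank '[0,0.01,0,0,0,0,0,0,0,0,0,0,0,0]'
python3 -m crank '[0,0.008,0,0,0,0,0,0,0,0,0,0,0,0]'

```

```text
clock: 32.0
tool_pos: [0.5497, 0.2279, 0.0755]
eef_rot: [-0.441, 0.553, -0.552, 0.442]
wrist_force: [-0.5, -0.7, -2.9]
opening: 0.0247
clock: 32.2
tool_pos: [0.5498, 0.228, 0.075]
eef_rot: [-0.441, 0.552, -0.552, 0.442]
wrist_force: [-0.4, -0.8, -1.7]
opening: 0.0242
clock: 32.4
tool_pos: [0.5499, 0.228, 0.075]
eef_rot: [0.441, -0.552, 0.552, -0.442]
wrist_force: [-2.9, -1.1, 4.1]
opening: 0.0244
```

```bash
python3 -m crank '[0,-0.006,0,0,0,0,0,0,0,0,0,0,0,0]' 
python3 -m crank '[0,0,0,0,0,0,0.36,0,0,0,0,0,0,0.45,0,0,0,0,0,0,0.6,0,0,0,0,0,0,0.8,0,0,0,0,0,0,1,0,0,0,0,0,0,1,0,0,0,0,0,0,1,0,0,0,0,0,0,1]' 30
python3 - <<'E'
from h import *
m=manip.camera_model('wrist'); im=manip.capture('wrist')
need([.5505,.228,.080],-102.8)
cv2.imwrite('pics/w11.png',cv2.convertScaleAbs(im[:,:,::-1],alpha=1.5))
E
```

```text
clock: 32.6
tool_pos: [0.5499, 0.228, 0.075]
eef_rot: [0.441, -0.552, 0.552, -0.442]
wrist_force: [-1.6, -1.6, 4.0]
opening: 0.0245
clock: 33.4
tool_pos: [0.5497, 0.228, 0.0744]
eef_rot: [-0.441, 0.553, -0.552, 0.442]
wrist_force: [-0.3, -0.2, 0.1]
opening: 0.085
pos [0.5497 0.228  0.0745] yawx -102.74 tilt [ 1.e-04  6.e-04 -1.e+00] F [-0.43 -0.32 -1.01]
shift tool (mm): [-0.2 -5.5  0.8]  after-turn frame: [-0.2 -5.5  0.8]
rotvec deg: [ 0.    0.06 -0.04]
```

View pics/w11.png

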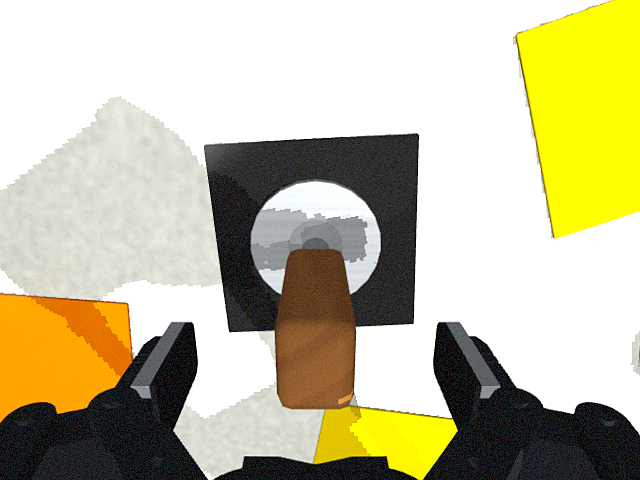

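The tamper stands upright and free between the open fingers. Retreating straight up, then checking.

```bash
python3 -m crank '[0,-0.2,0,0,0,0,1,0,-0.4,0,0,0,0,1,0,-0.4,0,0,0,0,1,0,-0.4,0,0,0,0,1,0,-0.4,0,0,0,0,1,0,-0.2,-0.2,0,0,0,1,0,0,-0.2,0,0,0,1,0,0,0,0,0,0,1,0,0,0,0,0,0,1]'
python3 - <<'E'
from h import *
m=manip.camera_model('wrist'); im=manip.capture('wrist')
np.savez('w12.npz',C=m['camera_from_world'])
cv2.imwrite('pics/w12.png',cv2.convertScaleAbs(cv2.resize(im[60:260,220:420],None,fx=3,fy=3,interpolation=cv2.INTER_CUBIC)[:,:,::-1],alpha=1.5))
im=manip.capture('side'); cv2.imwrite('pics/s12.png',cv2.convertScaleAbs(im[:,:,::-1],alpha=1.5))
im=manip.capture('top'); cv2.imwrite('pics/t12.png',cv2.convertScaleAbs(im[:,:,::-1],alpha=1.5))
print(manip.state()['clock'])
E
```

```text
clock: 34.35
tool_pos: [0.5107, 0.2367, 0.2744]
eef_rot: [-0.441, 0.552, -0.552, 0.442]
wrist_force: [-0.2, -0.0, -0.1]
opening: 0.085
34.5
```

View pics/w12.png

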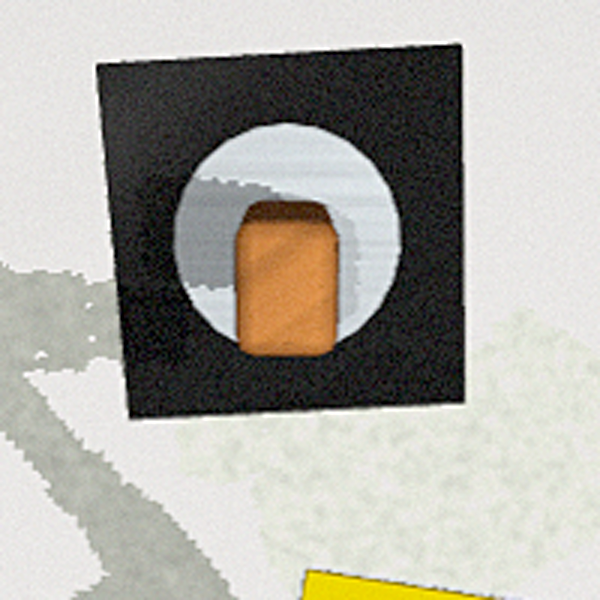

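View pics/s12.png

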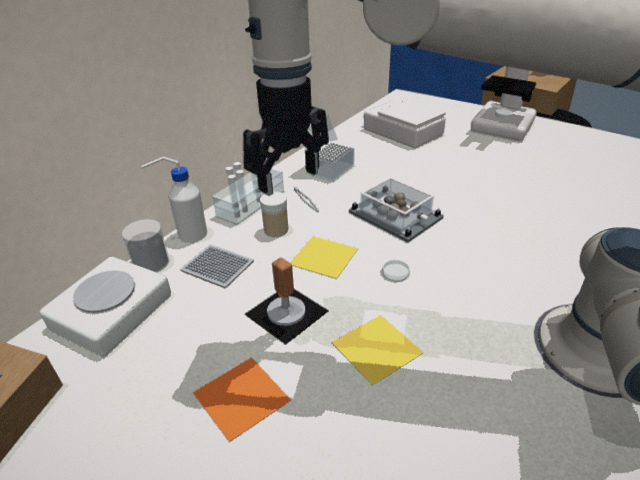

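View pics/t12.png

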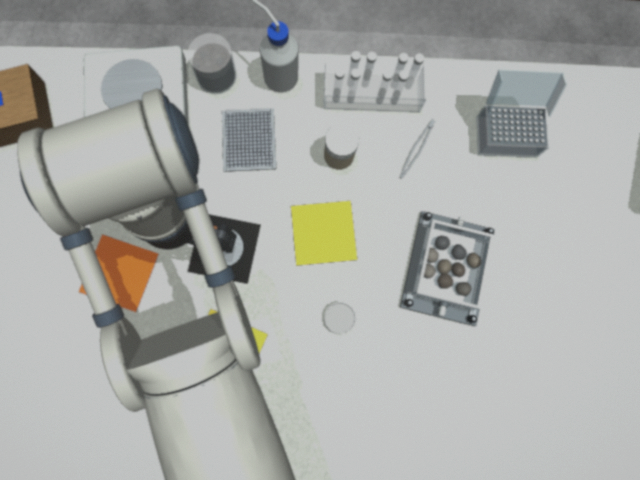

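```bash
python3 - <<'E'
from h import *
m=manip.camera_model('wrist'); m['camera_from_world']=np.load('w12.npz')['C']
px=lambda q:(np.array(q,float)+.5)/3-.5+[220,60]
print('mat',unproj('wrist',px([(97,63),(462,43),(465,403),(130,419)]),.003,m).mean(0).round(4))
e=unproj('wrist',px([(287,123),(287,353),(174,238),(402,238)]),.011,m); print((e[2]+e[3])/2,(e[0]+e[1])/2, np.linalg.norm(e[2]-e[3]))
print(e[0]-.038*(np.array([.975,-.22,0])))
E
```

```text
mat [0.5507 0.2275 0.003 ]
[0.55181974 0.22743252 0.011     ] [0.55089095 0.22798085 0.011     ] 0.0761878375887204
[0.55065438 0.22801203 0.011     ]
```

Disc centre (0.551, 0.2277) is within 1 mm of the mat centre (0.5507, 0.2275). Handing in.

```bash
python3 - <<'E'
from station import manip
print(manip.job_done(), manip.state()['clock'])
E
```

```text
the job is handed in; nothing more can be done
the job is handed in; nothing more can be done
```

The gravel is tamped into one level layer, and the tamper is back upright on the middle of its mat. I handed the job in at about 34.5 s.

- **Tamping:** I gripped the tamper by its handle and worked the disc in circles of about 12 mm, then across both sides. The loads I read, at the end of each move, were about 5–12 N. I felt for contact at each step.
- **Final press:** I held the disc steady on the level layer for about 2 s. The wrist read 10.5–11.8 N, plus the tamper's weight of about 3.3 N, so the stones carried roughly 14–15 N. Pressing 0.3 mm further to raise it did not change the reading.
- **Placing:** The last wrist picture puts the disc centre within about 1 mm of the mat centre, with the tamper upright and the gripper clear.
- **Cell:** The last top and side pictures show nine separate stones on the floor with none riding. The bystanders look unmoved.

One check disagreed. Triangulated stone heights came out 17.6–22.8 mm above the floor, about 6 mm above the expected range. I put that down to calibration and centre-picking error, because the disc touched the final layer about 24.5 mm above the floor, which fits stones lying flat.

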